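Open the pump's service cover

ROBOT

A 6-joint arm with a two-finger parallel gripper is mounted at the origin on the work surface. World frame = base frame: x ahead of the robot, y to its left, z up, the work surface at z = 0. Lengths are in mm, angles in rad, forces in N, time in s.
With the tool pointing down it reaches from about 300 to 775 mm from the base axis. Payload 14.6 kg.
Tool frame: the origin (TCP) lies midway between the tips of the shut fingers; the grasp point (between the pads) lies 19 mm behind it (manip.grip_point_offset is the distance from the TCP to the grasp point, in mm); x points along the fingers, z is the direction in which the jaws open and shut, and the axes are right-handed (so a half turn about x gives the same grasp; the last joint's range is limited). The gripper opens to 94 mm and grips with 3 to 60 N. Pads are 16 mm wide; open, the fingers measure 119 mm over their backs; the gripper's body (75 mm by 177 mm) begins 78 mm behind the grasp point.
Start: joints at [1.174, 0.3, 1.521, -0, 1.321, -0.067], TCP at [178.117, 520.35, 205.446] pointing down, gripper open.
Joint ranges: [-3.03, 3.03], [-0.79, 2.21], [0.23, 2.52], [-1.04, 4.18], [0, 3.07], [-2.55, 2.55]. Speed limits (rad/s): [2.22, 2.22, 2.57, 3.14, 3.14, 3.14].

INTERFACE

Orientations are given as [roll, pitch, yaw] about the fixed x, y, z axes, in that order (R = Rz(yaw) Ry(pitch) Rx(roll)).
In Python, from cell import manip, camera, calibration, order gives the robot as it stands.
- The arm moves only by the tool jog_arm, never from a script. Its arguments are lists of equal length, an entry for each row: "turn": the turn, a rotation vector about the tool's x, y, z in degrees, a list of three; "dp": the shift along the tool's x, y, z in cm, a list of three; "gripper": the closure, from 0 (fully open) to 1 (shut). In form: {"turn": [[ax, ay, az], ...], "dp": [[tx, ty, tz], ...], "gripper": [gripper, ...]}. A call has 1 to 8 rows; each row shifts and turns the pose as measured when the row begins, along the tool's axes as they then stand; what a row does not reach is not made up. A row lasts 1/8 s, in which the tool goes at most 62.5 mm and 10.7 degrees, less where a joint would pass 70% of its speed; a pose out of reach is approached as far as the arm can. A call is refused whole if a number of a shift passes 6.25 or a number of a turn 10.7, either way. A call with a gripper value outside its range is refused whole. The fingers move at their own pace and stop on an object; "grip_force" is the grip in N (left out, the last holds). Time passes only in rows, so rows that do not move let the fingers close. It gives the time, the measured TCP pose, the force and the opening at its end, in the units of the state.
- manip.read_state(): the state, without advancing time (a new reading comes with each control period).
- camera(name): name is "scene" or "side" or "wrist"; returns (picture, depth): 384x512x3 uint8, red, green, blue; 384x512 float32, mm along the optical axis (not along the pixel's ray), 0 where there is no reading.
- calibration(name): a dict with "K" (3x3 intrinsics, pixels), "world_from_camera" (4x4, takes a point from camera to world coordinates). Camera axes: x right, y down, z forward; pixel columns grow to the right and rows downward; lengths in mm; the calibration is good to about 2 mm. A picture is of the moment at which its call begins: read the wrist's pose just before it. calibration takes no time and is no camera call; for the wrist camera it gives the pose at the moment of the call.
- order.sign_off(): hands the job in, once; it reports no verdict.
The state is a dict: "clock": time; "joints": joint angles; "qd": joint speeds; "effort": joint torques, N m; "eef_pos": TCP position; "eef_rot": TCP orientation; "wrist_force": force on the tool from outside, world axes, zero at the start; "moment": the same for the moment, N m; "finger_gap": finger opening in mm.
Only numpy, scipy, OpenCV 4.12 (cv2) and the standard library are available. Lean on these libraries where they do the work, as an engineer would, in place of code of your own. Each camera call takes 0.05 s, during which the arm holds its last target.

TASK

Take the slotted driver from its stand and turn both cam fasteners on the orange console a quarter turn anticlockwise, to their stops, pressing on them with nothing but the driver. Stand the driver back in its stand, then lift the freed cover off by its handle and lay it flat, handle up, in the middle of the green mat. Drop nothing and leave the glassware and other things on the bench where they are.

Things in the scene. Friction and masses are not known exactly. Their poses are not given: they have to be found in the camera images.
- deck_mid (a point): Point in the middle of the deck's surface (92.5 mm above the bench, above the console's origin). Axes as the console's.
- turn_left (a joint): Angle of the left fastener, rad: 0 locked (stop), grows as it is turned anticlockwise seen looking onto the deck (positive about its z), pi/2 = fully released (stop). It starts locked, between 0 and 0.3.
- turn_right (a joint): Angle of the right fastener, same meaning and same (anticlockwise) direction.
- cover_grip (a point): Middle of the handle's bar, 32 mm from the cover's underside along its z. The bar is 12 mm thick (cover x), 52 mm long (cover y) and 16 mm deep (24 to 40 mm above the underside), on two posts at its ends. Axes as the cover's.
- driver_tip (a point): Middle of the blade's end. Axes as the driver's.
- console: Orange bench-pump console, fixed, 182 mm wide (its y); origin under the middle of its sloping part; x away from the robot, z up. Its white deck slopes 30 degrees, rising towards its +x from 48 mm high at the front, so the deck's outward normal is (-0.5, 0, 0.866) in this frame. Behind it an orange motor housing, 105 mm tall, reaches x = +159 mm.
- fastener_left: Cam fastener at the deck's left, 62 mm from deck_mid along console +y: a brass slotted head, 25 mm across, its top 11 mm above the deck, on a red cam wing 12 mm wide that reaches 27 mm from the axis. Origin on the axis in the deck's surface, z = the deck's outward normal, y runs along slot and wing. The frame turns with the fastener, which has 0.06 N m of friction and stays where left.
- fastener_right: The same fastener at the deck's right (console -y), same frame. Locked: the wing points at the cover, overlapping its edge by 10 mm, slot level across the deck. Released: wing and slot run straight up and down the slope.
- slot_left (a point): Middle of the left slot's floor, 5 mm above the deck, axes as the fastener's. The slot is straight, open at both ends, along y, 4.5 mm wide (chamfered to 7.6 mm at the mouth), 6 mm deep.
- slot_right (a point): Middle of the right slot's floor; same slot.
- cover: Aluminium service cover, 80 mm (its x, up the slope) x 90 mm (y) x 6 mm, 100 to 200 g, with a black bridge handle. Lies loose in a recess of the deck, flush with it, with up to 3 mm of play, held in by the two cam wings. Origin in the middle of its underside, z towards the handle side.
- driver: Slotted driver with yellow paddle handle, 90 g, standing blade down in its stand. Origin on its axis under its black collar, z towards the handle end. Collar 36 mm across, z 0 to 5 mm; handle 5 to 65 mm, 22 mm thick (x), 30 mm wide (y); 8 mm shank; flat blade with its end at z = -57 mm, 14 mm wide (y, as the handle's wide faces), 2.5 mm thick (x), 14 mm long.
- stand: Blue tool stand, fixed, 66 x 66 x 64 mm tall; origin under its centre. A vertical 20 x 20 mm hole goes through its middle: the driver's shank hangs in it with the collar resting on top (driver origin 64 mm above the bench). Stands left or right of the console, the mat on the other side.
- mat: Green service mat, fixed, flat on the bench, 170 x 170 x 4 mm; origin in the middle of its underside.
- bottle_white_cap: Amber reagent bottle with white cap, 68 mm across, 170 mm tall; origin under its centre. Leave alone.
- bottle_red_cap: Amber wide bottle with red cap, 76 mm across, 160 mm tall; origin under its centre. Leave alone.
- beaker: Clear beaker, 68 mm across, 90 mm tall; origin under its centre. Leave alone.
- dish: Small white dish, 68 mm across, 18 mm tall; origin under its centre. Leave alone.
- jar: White jar with black cap, 52 mm across, 60 mm tall; origin under its centre. Leave alone.
- carton: Cardboard carton 90 x 90 x 60 mm; origin under its centre. Leave alone.
- weight: Brass calibration weight, 38 mm across, 50 mm tall; origin under its centre. Leave alone.
Things that resemble listed ones, but are neither listed nor needed, are in the scene too. Of the things like the cover, leave any that is turquoise; of the rest the smaller one is meant.

How it is judged:
By the outcome, as a careful person would: the job done as asked, in the order asked, and still so for the second after the job is handed in, with the robot touching nothing.
It also fails if it takes over 72 s, if anything falls off the work surface, if the arm or the gripper's body presses on something with over 40 N, if the wrist force passes 120 N, or if a joint passes its speed limit or range.

## Working session

There is one attempt and no reset: what is moved stays moved. The work goes in short steps, Python scripts to look and compute and a tool call to move; the robot and the scene stay as the last step left them, time stands still between calls to the robot, and variables do not carry over. Pictures are saved under pics/ and viewed, and the job is handed in when it is done.

Besides the shell and the picture viewer there is one more tool, called after "Call:" as name(argument=value, ...) on one line, values as JSON. jog_arm: Moves the arm, as the interface text tells. Its arguments: {"type":"object","properties":{"turn":{"type":"array","items":{"type":"array","items":{"type":"number"}}},"dp":{"type":"array","items":{"type":"array","items":{"type":"number"}}},"gripper":{"type":"array","items":{"type":"number"}},"grip_force":{"type":"number"}},"required":["turn","dp","gripper"]}

```bash
ls; mkdir -p pics; cat > h.py <<'E'
import numpy as np, cv2
from cell import manip, camera, calibration, order
from scipy.spatial.transform import Rotation as R
def save(n,f): cv2.imwrite('pics/'+f,cv2.cvtColor(n,cv2.COLOR_RGB2BGR))
def world(cal,depth):
    K=np.array(cal['K']);T=np.array(cal['world_from_camera'])
    v,u=np.mgrid[:depth.shape[0],:depth.shape[1]]
    P=np.stack([(u-K[0,2])/K[0,0]*depth,(v-K[1,2])/K[1,1]*depth,depth],-1)
    return P@T[:3,:3].T+T[:3,3]
E
python3 - <<'E'
from h import *
import pickle
print(manip.read_state())
for n in ['scene','side','wrist']:
    c=calibration(n); p,d=camera(n); save(p,n+'0.png'); pickle.dump((p,d,c),open(n+'0.pkl','wb'))
    print(n,np.round(c['K'],1).tolist(),np.round(c['world_from_camera'],3).tolist())
E
```

```text
pics
{'clock': 0.0, 'joints': array([ 1.17437589e+00,  3.00482394e-01,  1.52159389e+00,  8.52631150e-06,
        1.32067484e+00, -6.66116798e-02]), 'qd': array([ 0.00012695,  0.0008998 ,  0.00048666, -0.00015283,  0.00043682,
       -0.00042716]), 'effort': array([-1.30981261e-03, -5.31808913e+01, -3.52732694e+01,  7.07975356e-02,
        2.44443468e-02, -5.80396181e-05]), 'eef_pos': array([178.0295733 , 520.11302259, 204.87470932]), 'eef_rot': array([ 3.0678523 ,  1.56963782, -1.97434755]), 'wrist_force': array([ 0.68712405, -0.28712934, -0.50729398]), 'moment': array([ 0.01280876, -0.05021514,  0.06481108]), 'finger_gap': 93.77191614951535}
scene [[402.4, 0.0, 256.5], [0.0, 402.4, 189.9], [0.0, 0.0, 1.0]] [[-0.769, 0.457, -0.448, 1078.525], [0.639, 0.563, -0.523, 687.007], [0.013, -0.688, -0.725, 1047.603], [0.0, 0.0, 0.0, 1.0]]
side [[421.3, 0.0, 254.2], [0.0, 421.3, 193.8], [0.0, 0.0, 1.0]] [[0.985, -0.111, 0.136, 303.796], [-0.175, -0.593, 0.786, -1084.147], [-0.006, -0.797, -0.603, 945.779], [0.0, 0.0, 0.0, 1.0]]
wrist [[278.1, 0.0, 252.6], [0.0, 278.1, 190.3], [0.0, 0.0, 1.0]] [[0.324, 0.909, 0.263, 101.487], [0.946, -0.311, -0.091, 547.509], [-0.001, 0.278, -0.961, 384.113], [0.0, 0.0, 0.0, 1.0]]
```

View pics/scene0.png

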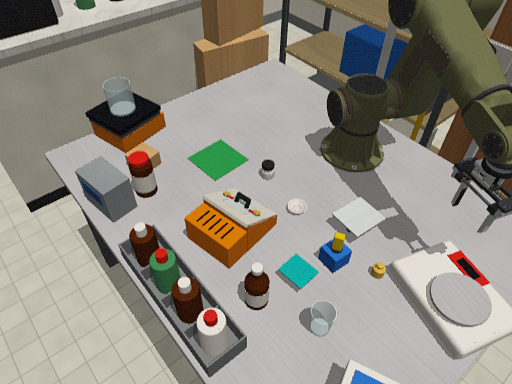

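View pics/side0.png

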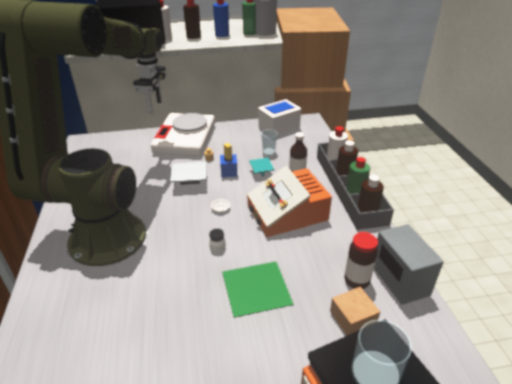

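View pics/wrist0.png

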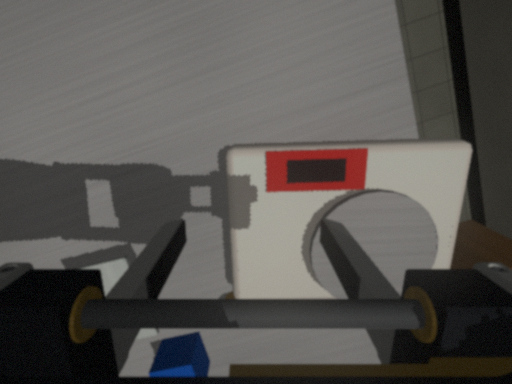

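The scene view shows the stand with the yellow driver at (337,250), the console at (232,225), the mat at (218,159), a white plate at (360,217) and a turquoise one at (298,271). Next I'll measure them.

```bash
python3 - <<'E'
from h import *
import pickle
for n in ['scene','side']:
    p,d,c=pickle.load(open(n+'0.pkl','rb'))
    W=world(c,d); hsv=cv2.cvtColor(p,cv2.COLOR_RGB2HSV)
    on=(d>0)&(W[...,0]>150)&(W[...,0]<900)&(abs(W[...,1])<600)&(W[...,2]>-20)&(W[...,2]<250)
    for nm,lo,hi in [('green',(50,120,60),(75,255,255)),('blue',(100,150,50),(125,255,255)),('yellow',(22,150,120),(32,255,255)),('orange',(5,180,100),(18,255,255))]:
        m=(cv2.inRange(hsv,lo,hi)>0)&on
        k,l,s,_=cv2.connectedComponentsWithStats(m.astype(np.uint8))
        for i in range(1,k):
            if s[i,4]<25: continue
            P=W[l==i]; print(n,nm,s[i].tolist(),'min',np.percentile(P,3,0).round(),'max',np.percentile(P,97,0).round(),'med',np.median(P,0).round())
            if nm=='green' or nm=='blue':
                z=P[:,2]; top=P[z>np.percentile(z,97)-8]
                r=cv2.minAreaRect(top[:,:2].astype(np.float32)); print('  top rect',r, top[:,2].mean(), len(top))
    s0=2 
    crop=p[130:300,150:420] if n=='scene' else p[120:330,140:340]
    save(cv2.resize(crop,None,fx=2.9 if n=='scene' else 2.8,fy=2.9 if n=='scene' else 2.8,interpolation=cv2.INTER_CUBIC),n+'c.png')
E
```

```text
scene green [188, 140, 60, 41, 1241] min [ 367. -365.   -1.] max [ 522. -210.    8.] med [ 448. -285.    4.]
  top rect ((443.63677978515625, -290.53265380859375), (166.7305908203125, 171.6954345703125), 4.306634426116943) 4.034151115204223 1159
scene green [150, 248, 30, 46, 522] min [846.  44.  33.] max [899. 100. 138.] med [881.  92. 123.]
  top rect ((870.5784301757812, 68.22660064697266), (68.14173889160156, 58.64046859741211), 87.82547760009766) 135.0656815807725 233
scene blue [319, 240, 33, 33, 582] min [414. 280.   5.] max [475. 344.  67.] med [464. 326.  53.]
  top rect ((441.3655090332031, 311.3078308105469), (63.99283981323242, 64.75843811035156), 86.2490005493164) 63.663642887685846 254
scene blue [351, 370, 13, 14, 86] min [677. 585. 101.] max [708. 599. 106.] med [690. 594. 103.]
  top rect ((693.1773071289062, 591.6456298828125), (36.268585205078125, 16.01591682434082), 1.0049662590026855) 103.0268437532146 86
scene yellow [333, 232, 12, 18, 154] min [433. 301.  77.] max [454. 326. 131.] med [446. 314. 115.]
scene yellow [374, 263, 11, 11, 67] min [366. 416.  30.] max [387. 441.  50.] med [377. 431.  36.]
scene orange [112, 112, 53, 41, 726] min [ 503. -594.    7.] max [ 713. -540.   70.] med [ 621. -565.   39.]
scene orange [185, 203, 92, 65, 2710] min [525. -39.  11.] max [736. 129. 108.] med [687.  82.  93.]
side green [224, 263, 67, 52, 2399] min [ 369. -371.    1.] max [ 518. -223.    8.] med [ 442. -302.    4.]
  top rect ((443.3194580078125, -296.0115966796875), (159.9132537841797, 161.1627960205078), 3.781144142150879) 4.159548393218824 2383
side orange [313, 196, 16, 5, 26] min [677. -59. 100.] max [729. -43. 107.] med [710. -50. 104.]
```

View pics/scenec.png

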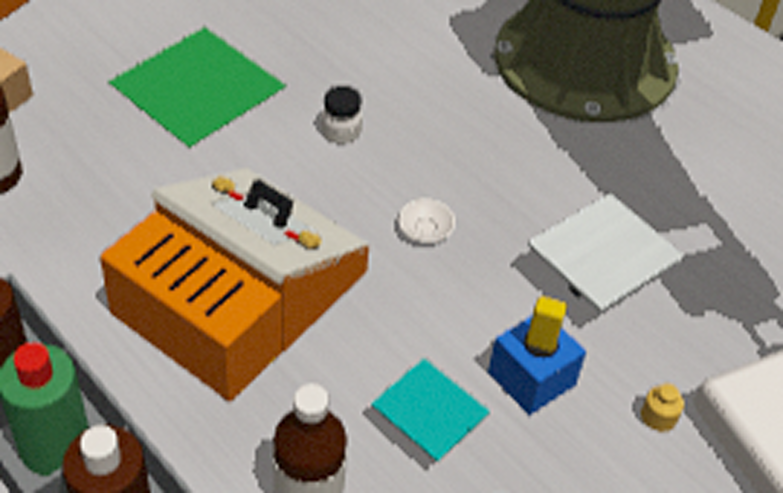

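View pics/sidec.png

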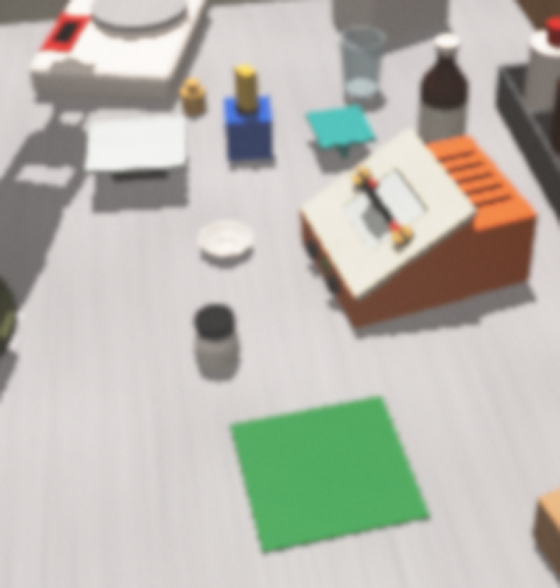

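```bash
cat >> h.py <<'E'
def pose():
    s=manip.read_state(); return np.array(s['eef_pos']),R.from_euler('xyz',s['eef_rot'])
def rot(xa,za):
    x=np.array(xa,float);x/=np.linalg.norm(x);z=np.array(za,float);z-=x*(z@x);z/=np.linalg.norm(z)
    return R.from_matrix(np.stack([x,np.cross(z,x),z],1))
def plan(pt,Rt,n=None,p0=None,R0=None,vmax=50.,amax=10.):
    """rows in tool axes from current (or given) pose to the target, straight line"""
    if p0 is None: p0,R0=pose()
    dr=(R0.inv()*Rt).as_rotvec(); ang=np.degrees(np.linalg.norm(dr)); dist=np.linalg.norm(pt-p0)
    if n is None: n=max(1,int(np.ceil(max(dist/vmax,ang/amax))))
    T=[];D=[]
    for i in range(n):
        Ri=R0*R.from_rotvec(dr*i/n)
        D.append(np.round(Ri.inv().apply((np.array(pt)-p0)/n)/10,2).tolist()); T.append(np.round(np.degrees(dr)/n,2).tolist())
    print('n',n,'dist',round(dist,1),'ang',round(ang,1)); print('turn',T[0],'(each)'); print('dp',D if ang>0.5 else D[0])
E
python3 - <<'E'
from h import *
import pickle
p0,R0=pose(); print(R0.as_matrix().round(3))
c=calibration('wrist'); T=np.array(c['world_from_camera'])
print('cam in tool',R0.inv().apply(T[:3,3]-p0).round(1)); print((R0.inv().as_matrix()@T[:3,:3]).round(3))
p,d,c=pickle.load(open('scene0.pkl','rb')); W=world(c,d); hsv=cv2.cvtColor(p,cv2.COLOR_RGB2HSV)
m=(cv2.inRange(hsv,(5,120,60),(20,255,255))>0); m&=(W[...,0]>480)&(W[...,0]<850)&(abs(W[...,1]-45)<140)&(W[...,2]>98)&(W[...,2]<112)
P=W[m]; print('housing top',cv2.minAreaRect(P[:,:2].astype(np.float32)),P[:,2].mean(),len(P))
# deck plane: whitish pixels
for n in ['scene','side']:
    p,d,c=pickle.load(open(n+'0.pkl','rb')); W=world(c,d); hsv=cv2.cvtColor(p,cv2.COLOR_RGB2HSV)
    m=(hsv[...,1]<50)&(hsv[...,2]>150)&(W[...,0]>480)&(W[...,0]<720)&(abs(W[...,1]-40)<110)&(W[...,2]>40)&(W[...,2]<150)
    P=W[m]
    for _ in range(4):
        q=P.mean(0); nn=np.linalg.svd(P-q,full_matrices=False)[2][2]; nn*=np.sign(nn[2]); e=(P-q)@nn; P=P[abs(e)<3]
    print(n,len(P),nn.round(3),q.round(1)); 
    ey=np.cross([0,0,1],-nn*[1,1,0]);ey/=np.linalg.norm(ey);ey=-ey if ey[1]<0 else ey; ex=np.cross(ey,nn)
    uv=np.stack([(P-q)@ex,(P-q)@ey],1).astype(np.float32); r=cv2.minAreaRect(uv); print(r,'yaw',np.degrees(np.arctan2(-ey[0],ey[1])))
    print('center',(q+ex*r[0][0]+ey*r[0][1]).round(1))
E
```

```text
[[-0.    -0.946  0.324]
 [-0.001  0.324  0.946]
 [-1.     0.    -0.001]]
cam in tool [-179.1   81.3    0.9]
[[-0.    -0.278  0.961]
 [-0.    -0.961 -0.278]
 [ 1.    -0.    -0.   ]]
housing top ((641.0435791015625, 29.33062744140625), (171.925537109375, 180.3157501220703), 10.722606658935547) 104.64095176946438 1441
scene 929 [-0.488 -0.092  0.868] [581.1  29.7 101.5]
((-17.139923095703125, -12.847412109375), (183.37632751464844, 175.69400024414062), 89.82027435302734) yaw 10.678398829788826
center [568.8  14.4  93. ]
side 1315 [-0.494 -0.091  0.865] [572.9  11.5  93.7]
((-2.3853073120117188, 1.9383392333984375), (170.3612823486328, 188.71759033203125), 0.16627325117588043) yaw 10.396333223259605
center [570.5  13.   92.5]
```

```bash
python3 - <<'E'
from h import *
p0,R0=pose(); print(R0.as_matrix().round(2).tolist())
a=np.radians(35)
plan(np.array([430,305,270.]),rot([0,0,-1],[np.cos(a),np.sin(a),0]))
E
```

```text
[[-0.0, -0.95, 0.32], [-0.0, 0.32, 0.95], [-1.0, 0.0, -0.0]]
n 7 dist 337.6 ang 36.1
turn [5.16, -0.01, 0.0] (each)
dp [[-0.93, -4.4, -1.74], [-0.93, -4.54, -1.34], [-0.93, -4.64, -0.93], [-0.93, -4.71, -0.51], [-0.93, -4.73, -0.08], [-0.93, -4.72, 0.35], [-0.93, -4.67, 0.77]]
```

Call:
jog_arm(turn=[[5.2,0,0],[5.2,0,0],[5.2,0,0],[5.2,0,0],[5.2,0,0],[5.2,0,0],[5.2,0,0],[0,0,0]], dp=[[-0.9,-4.4,-1.7],[-0.9,-4.5,-1.3],[-0.9,-4.6,-0.9],[-0.9,-4.7,-0.5],[-0.9,-4.7,-0.1],[-0.9,-4.7,0.4],[-0.9,-4.7,0.8],[0,0,0]], gripper=[0,0,0,0,0,0,0,0])

```text
clock: 1.15
eef_pos: [434.6, 297.3, 268.1]
eef_rot: [-2.713, 1.566, -2.127]
wrist_force: [-0.8, 0.7, -0.4]
finger_gap: 94.1
```

```bash
cat > look.py <<'E'
from h import *
import pickle,sys
def look(tag):
    p0,R0=pose(); c=calibration('wrist'); p,d=camera('wrist'); save(p,tag+'.png'); pickle.dump((p,d,c,p0,R0.as_matrix()),open(tag+'.pkl','wb'))
    return p,d,c,p0,R0
if __name__=='__main__': look(sys.argv[1])
E
python3 look.py w1; python3 -c "
from h import *
print(manip.read_state())"
```

```text
{'clock': 1.2, 'joints': array([ 0.53380987,  0.20805091,  1.49109549, -0.00187389,  1.44716622,
       -0.05470991]), 'qd': array([ 0.0464696 , -0.00479787,  0.01588418,  0.00318106, -0.00521494,
       -0.00180721]), 'effort': array([-1.84346907e+00, -4.91519415e+01, -3.74443424e+01, -2.29446375e-02,
        7.16415793e-02,  9.99379990e-03]), 'eef_pos': array([433.52936927, 298.16621296, 267.77809933]), 'eef_rot': array([-2.82121236,  1.56572344, -2.2324571 ]), 'wrist_force': array([ 0.37871925, -0.06618628, -0.54015668]), 'moment': array([-0.05663643,  0.01913322, -0.01267759]), 'finger_gap': 93.91012245190808}
```

View pics/w1.png

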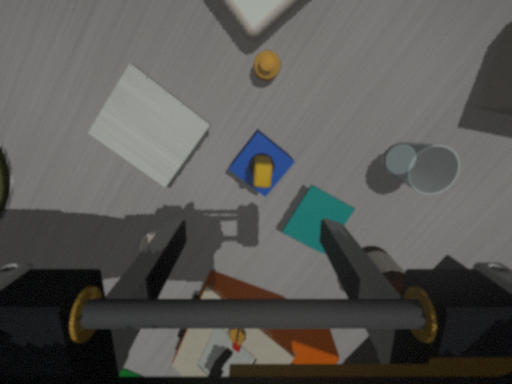

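The wrist view shows the driver's yellow top at about (262,172) on the blue stand at (261,163). The weight is at (267,65). I'll measure the handle's yaw and centre.

```bash
python3 - <<'E'
from h import *
import pickle
p,d,c,p0,R0=pickle.load(open('w1.pkl','rb')); W=world(c,d); hsv=cv2.cvtColor(p,cv2.COLOR_RGB2HSV)
m=(cv2.inRange(hsv,(18,120,60),(35,255,255))>0); m[:130]=0;m[250:]=0
P=W[m]; print('z',np.percentile(P[:,2],[1,10,50,90,99]))
t=P[(P[:,2]>122)]; r=cv2.minAreaRect(t[:,:2].astype(np.float32)); print('top',r,t.mean(0),len(t))
b=(cv2.inRange(hsv,(100,120,30),(128,255,255))>0)&(abs(W[...,2]-64)<5); print('stand',cv2.minAreaRect(W[b][:,:2].astype(np.float32)),W[b][:,2].mean())
k=(W[...,2]>66)&(W[...,2]<73)&(np.hypot(W[...,0]-443,W[...,1]-312)<25); print('collar',cv2.minEnclosingCircle(W[k][:,:2].astype(np.float32)),k.sum())
save(cv2.resize(p[110:220,190:340],None,fx=5,fy=5,interpolation=cv2.INTER_CUBIC),'w1c.png')
E
```

```text
z [ 85.593758   110.52027126 128.38862248 129.5798715  130.4447466 ]
top ((423.57916259765625, 335.8841552734375), (21.32607078552246, 87.82805633544922), 33.7617073059082) [438.8528976  311.30232791 129.91675194] 416
stand ((440.03021240234375, 309.507568359375), (65.84310913085938, 65.2985610961914), 85.331298828125) 63.988498709339574
collar ((436.8758850097656, 313.9991149902344), 21.00678825378418) 128
```

View pics/w1c.png

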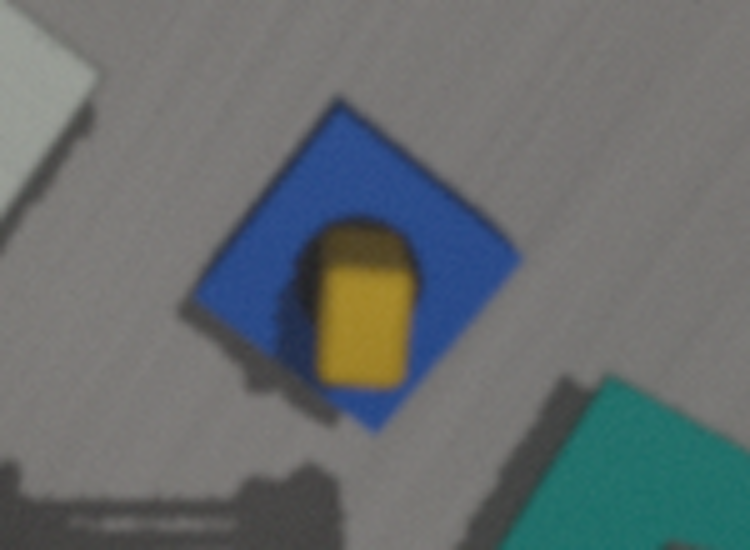

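```bash
python3 - <<'E'
from h import *
import pickle
p,d,c,p0,R0=pickle.load(open('w1.pkl','rb')); W=world(c,d); hsv=cv2.cvtColor(p,cv2.COLOR_RGB2HSV)
m=(cv2.inRange(hsv,(18,120,60),(35,255,255))>0)&(np.hypot(W[...,0]-440,W[...,1]-311)<30)&(W[...,2]>122)
# rays to plane z=129 using the pixel rect
pts=np.argwhere(m)[:,::-1].astype(np.float32); r=cv2.minAreaRect(pts); print(r)
K=np.array(c['K']);T=np.array(c['world_from_camera'])
box=cv2.boxPoints(r)
ray=np.c_[(box-K[[0,1],[2,2]])/K[[0,1],[0,1]],np.ones(4)]@T[:3,:3].T
B=T[:3,3]+ray*((129-T[2,3])/ray[:,2])[:,None]; print(B.round(1)); print('c',B.mean(0))
for i in range(4):
    e=B[(i+1)%4]-B[i]; print(np.linalg.norm(e).round(1),np.degrees(np.arctan2(e[1],e[0])).round(1))
# Median 3D
r=cv2.minAreaRect(W[m][:,:2].astype(np.float32));print(r)
p0,R0=pose(); print(p0, R0.as_matrix().round(3).tolist())
E
```

```text
((263.0, 174.0), (24.0, 18.0), 90.0)
[[422.9 317.7 129. ]
 [440.3 329.3 129. ]
 [456.7 305.6 129. ]
 [438.9 293.8 129. ]]
c [439.70135628 311.59286493 129.        ]
20.8 33.6
28.8 -55.3
21.3 -146.4
28.8 123.7
((440.1997375488281, 311.0268249511719), (21.29097557067871, 28.03519058227539), 33.62369155883789)
[433.52936927 298.16621296 267.77809933] [[-0.003, -0.555, 0.832], [-0.004, 0.832, 0.555], [-1.0, -0.002, -0.005]]
```

```bash
python3 - <<'E'
from h import *
a=np.radians(33.7); Rt=rot([0,0,-1],[np.cos(a),np.sin(a),0])
plan(np.array([440,311.2,150.]),Rt,n=4)
plan(np.array([440,311.2,82.]),Rt,n=2,p0=np.array([440,311.2,150.]),R0=Rt)
E
```

```text
n 4 dist 118.7 ang 0.3
turn [0.01, -0.07, 0.02] (each)
dp [2.94, 0.19, 0.33]
n 2 dist 68.0 ang 0.0
turn [0.0, 0.0, 0.0] (each)
dp [3.4, 0.0, 0.0]
```

Call:
jog_arm(turn=[[0,0,0],[0,0,0],[0,0,0],[0,0,0],[0,0,0]], dp=[[2.9,0.2,0.3],[2.9,0.2,0.3],[2.9,0.2,0.3],[2.9,0.2,0.3],[0,0,0]], gripper=[0,0,0,0,0])

```text
clock: 1.82
eef_pos: [434.2, 315.0, 147.5]
eef_rot: [-3.039, 1.564, -2.44]
wrist_force: [0.2, 0.2, 1.0]
finger_gap: 94.4
```

```bash
python3 - <<'E'
from h import *
a=np.radians(33.7); Rt=rot([0,0,-1],[np.cos(a),np.sin(a),0])
plan(np.array([440,311.2,82.]),Rt,n=2); print(pose()[0])
E
```

```text
n 2 dist 65.8 ang 0.7
turn [0.3, -0.19, 0.02] (each)
dp [[3.27, -0.32, 0.15], [3.27, -0.32, 0.14]]
[434.19041885 315.0354617  147.47593326]
```

Call:
jog_arm(turn=[[0.3,-0.2,0],[0.3,-0.2,0],[0,0,0],[0,0,0]], dp=[[3.3,-0.3,0.1],[3.2,-0.3,0.1],[0,0,0],[0,0,0]], gripper=[0,0,0,0])

```text
clock: 2.33
eef_pos: [439.3, 314.1, 87.0]
eef_rot: [-0.091, 1.564, 0.501]
wrist_force: [0.1, 0.0, 0.6]
finger_gap: 94.0
```

```bash
python3 - <<'E'
from h import *
p,Rr=pose(); print(p, Rr.inv().apply(np.array([440,311.2,82])-p)); z=Rr.as_matrix()[:,2]; print(np.degrees(np.arctan2(z[1],z[0])))
E
```

```text
[439.33248708 314.07743877  86.98633549] [ 4.98066578 -2.75640461 -1.08810426]
33.9569298185122
```

Call:
jog_arm(turn=[[0,0,0],[0,0,0],[0,0,0],[0,0,0],[0,0,0],[0,0,0],[0,0,0],[0,0,0]], dp=[[0.5,-0.3,-0.1],[0,0,0],[0,0,0],[0,0,0],[0,0,0],[0,0,0],[0,0,0],[0,0,0]], gripper=[0,0,1,1,1,1,1,1], grip_force=50)

```text
clock: 3.32
eef_pos: [441.1, 311.8, 84.9]
eef_rot: [-0.072, 1.56, 0.521]
wrist_force: [-0.4, -0.1, -0.4]
finger_gap: 37.0
```

```bash
python3 - <<'E'
from h import *
p,Rr=pose(); print(p, Rr.as_matrix().round(4).tolist()); z=Rr.as_matrix()[:,2]; print(np.degrees(np.arctan2(z[1],z[0])))
np.savez('grasp.npz',p=p,R=Rr.as_matrix())
E
```

```text
[441.14150486 311.75493125  84.88726068] [[0.0096, -0.5591, 0.829], [0.0055, 0.8291, 0.5591], [-0.9999, -0.0008, 0.0111]]
33.99458057610648
```

Call:
jog_arm(turn=[[0,0,0],[0,0,0],[0,0,0]], dp=[[0,0,0],[0,0,0],[0,0,0]], gripper=[1,1,1])

```text
clock: 3.7
eef_pos: [441.1, 311.7, 84.9]
eef_rot: [-0.072, 1.56, 0.521]
wrist_force: [0.3, -0.6, 1.2]
finger_gap: 21.7
```

```bash
python3 - <<'E'
from h import *
p,Rr=pose(); print(p, Rr.as_matrix().round(4).tolist()); z=Rr.as_matrix()[:,2]; print(np.degrees(np.arctan2(z[1],z[0])))
print(manip.read_state()['finger_gap'])
np.savez('grasp.npz',p=p,R=Rr.as_matrix())
plan(p+[0,0,125],rot([0,0,-1],[np.cos(np.radians(34)),np.sin(np.radians(34)),0]))
E
```

```text
[441.08175126 311.74704421  84.86621356] [[0.0095, -0.5591, 0.829], [0.0055, 0.8291, 0.5591], [-0.9999, -0.0008, 0.0109]]
33.996090988858164
21.653247884679
n 3 dist 125.0 ang 0.6
turn [-0.0, 0.21, 0.02] (each)
dp [[-4.17, -0.0, 0.05], [-4.17, -0.0, 0.03], [-4.17, -0.0, 0.02]]
```

Call:
jog_arm(turn=[[0,0.2,0],[0,0.2,0],[0,0.2,0]], dp=[[-4.2,0,0],[-4.2,0,0],[-4.2,0,0]], gripper=[1,1,1])

```text
clock: 4.08
eef_pos: [438.9, 310.4, 210.8]
eef_rot: [-3.076, 1.564, -2.482]
wrist_force: [0.6, -0.5, -0.7]
finger_gap: 21.8
```

```bash
cat >> h.py <<'E'
yaw=np.radians(10.6)
XC=np.array([np.cos(yaw),np.sin(yaw),0]);YC=np.array([-np.sin(yaw),np.cos(yaw),0]);N=-.5*XC+np.array([0,0,.866025]);U=.866025*XC+np.array([0,0,.5])
DM=np.array([569.6,13.7,92.5]); TIP=78.
def driver_R(deg): # blade direction angle (0 = along console y), anticlockwise
    a=np.radians(deg); return rot(-N,np.cos(a)*U+np.sin(a)*YC)
E
python3 - <<'E'
from h import *
L=DM+62*YC; print(L)
plan(L+N*(TIP+80),driver_R(0)); print(pose()[0])
E
```

```text
[558.19501626  74.64199165  92.5       ]
n 6 dist 254.4 ang 38.2
turn [3.81, -5.0, -1.0] (each)
dp [[-0.29, -3.85, -1.76], [-0.37, -3.96, -1.47], [-0.41, -4.06, -1.17], [-0.43, -4.13, -0.86], [-0.42, -4.18, -0.55], [-0.38, -4.22, -0.23]]
[438.89979764 310.40015966 210.8480536 ]
```

Call:
jog_arm(turn=[[3.8,-5,-1],[3.8,-5,-1],[3.8,-5,-1],[3.8,-5,-1],[3.8,-5,-1],[3.8,-5,-1],[0,0,0],[0,0,0]], dp=[[-0.3,-3.8,-1.8],[-0.4,-4.0,-1.5],[-0.4,-4.1,-1.2],[-0.4,-4.1,-0.9],[-0.4,-4.2,-0.5],[-0.4,-4.2,-0.2],[0,0,0],[0,0,0]], gripper=[1,1,1,1,1,1,1,1])

```text
clock: 5.08
eef_pos: [480.5, 52.7, 233.4]
eef_rot: [0.005, 1.023, 0.178]
wrist_force: [-0.6, 0.6, -1.2]
finger_gap: 21.6
```

```bash
python3 look.py w2; python3 - <<'E'
from h import *
import pickle
L=DM+62*YC
plan(L+N*(TIP+80),driver_R(0))
print(manip.read_state()['joints'].round(2))
p=pickle.load(open('w2.pkl','rb'))[0]
save(cv2.resize(p[60:260,150:350],None,fx=3,fy=3,interpolation=cv2.INTER_CUBIC),'w2c.png')
E
```

```text
n 1 dist 8.2 ang 1.5
turn [-0.59, 1.37, 0.18] (each)
dp [[0.41, 0.7, -0.1]]
[-0.03 -0.17  2.05  0.16  0.73 -0.29]
```

View pics/w2.png

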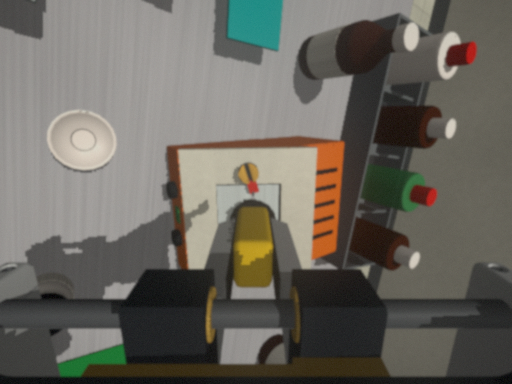

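View pics/w2c.png

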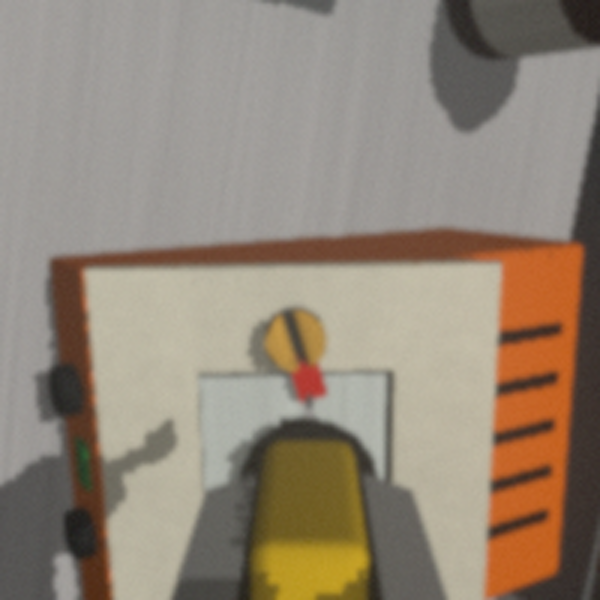

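The driver's collar hides its blade. The left fastener's brass head is visible at about (248,173), with its slot tilted about 18° anticlockwise and the red wing below it. I'll measure both by casting rays.

```bash
cat >> h.py <<'E'
def rays(c,px,off):
    """px Nx2 -> deck coordinates (u,y) rel DM on plane DM+off*N"""
    K=np.array(c['K']);T=np.array(c['world_from_camera']);px=np.atleast_2d(px).astype(float)
    ray=np.c_[(px-K[[0,1],[2,2]])/K[[0,1],[0,1]],np.ones(len(px))]@T[:3,:3].T
    t=((DM+off*N-T[:3,3])@N)/(ray@N); Wp=T[:3,3]+ray*t[:,None]
    return np.stack([(Wp-DM)@U,(Wp-DM)@YC],1)
def fast(p,c,y0,tag=None):
    hsv=cv2.cvtColor(p,cv2.COLOR_RGB2HSV)
    v,u=np.mgrid[:p.shape[0],:p.shape[1]]; D=rays(c,np.stack([u.ravel(),v.ravel()],1),11).reshape(p.shape[0],p.shape[1],2)
    near=np.hypot(D[...,0],D[...,1]-y0)<24
    br=(cv2.inRange(hsv,(11,90,70),(28,255,255))>0)&near
    k,l,s,_=cv2.connectedComponentsWithStats(cv2.morphologyEx(br.astype(np.uint8),cv2.MORPH_CLOSE,np.ones((5,5))))
    if k<2: print('no brass'); return
    i=1+np.argmax(s[1:,4]); cn=max(cv2.findContours((l==i).astype(np.uint8),cv2.RETR_EXTERNAL,cv2.CHAIN_APPROX_NONE)[0],key=len)[:,0]
    h=rays(c,cv2.convexHull(cn)[:,0],11).astype(np.float32); cc=cv2.minEnclosingCircle(h); print('head circle (u,y)',np.round(cc[0],1),'r',round(cc[1],1),'mean mask',D[l==i].mean(0).round(1))
    dk=(hsv[...,2]<0.6*np.median(hsv[...,2][br]))&(np.hypot(D[...,0]-cc[0][0],D[...,1]-cc[0][1])<9.5)
    if dk.sum()>8:
        q=D[dk]; a=np.linalg.svd(q-q.mean(0))[2][0]; a=a*np.sign(a[1]); print('slot mean',q.mean(0).round(1),'angle',np.degrees(np.arctan2(-a[0],a[1])).round(1),dk.sum())
    Dd=rays(c,np.stack([u.ravel(),v.ravel()],1),6).reshape(p.shape[0],p.shape[1],2)
    rd=((cv2.inRange(hsv,(0,150,70),(8,255,255))>0)|(cv2.inRange(hsv,(172,150,70),(180,255,255))>0))&(np.hypot(Dd[...,0]-cc[0][0],Dd[...,1]-cc[0][1])<32)
    if rd.sum()>4:
        q=Dd[rd].mean(0)-np.array(cc[0]); print('wing mean rel',q.round(1),'n',rd.sum(),'dir angle from -y',np.degrees(np.arctan2(q[0],-q[1])).round(1),'from +y',np.degrees(np.arctan2(-q[0],q[1])).round(1))
    return np.array(cc[0])
E
python3 - <<'E'
from h import *
import pickle
p,d,c,p0,R0=pickle.load(open('w2.pkl','rb')); print('wrist');fast(p,c,62)
for n in ['scene','side']:
    p,d,c=pickle.load(open(n+'0.pkl','rb')); print(n); fast(p,c,62); fast(p,c,-62)
# deck plane by wrist depth
p,d,c,p0,R0=pickle.load(open('w2.pkl','rb'));W=world(c,d); hsv=cv2.cvtColor(p,cv2.COLOR_RGB2HSV)
m=(hsv[...,1]<60)&(hsv[...,2]>130)&(np.abs((W-DM)@N)<8)&(abs((W-DM)@U)<85)&(abs((W-DM)@YC)<90)
P=W[m]; q=P.mean(0); nn=np.linalg.svd(P-q,full_matrices=False)[2][2]; nn*=np.sign(nn[2]); print(m.sum(),nn.round(3),N.round(3),'off',np.median((P-DM)@N)); 
D=np.stack([(P-DM)@U,(P-DM)@YC],1); print(np.percentile(D,[0.5,99.5],axis=0).round(1))
E
```

```text
wrist
head circle (u,y) [-0.9 61.7] r 13.3 mean mask [-1.1 62.2]
slot mean [-0.4 63.1] angle 17.0 33
wing mean rel [  5.  -17.2] n 75 dir angle from -y 16.3 from +y -163.7
scene
head circle (u,y) [ 6.3 65.5] r 16.9 mean mask [ 6.1 66.6]
wing mean rel [  4.8 -18.1] n 8 dir angle from -y 14.8 from +y -165.2
head circle (u,y) [  6.  -59.7] r 16.1 mean mask [  5.2 -56.7]
wing mean rel [-1.5 20.2] n 10 dir angle from -y -175.9 from +y 4.1
side
head circle (u,y) [ 1.1 55.8] r 11.6 mean mask [ 0.1 55.6]
head circle (u,y) [ -0.6 -66.9] r 12.1 mean mask [ -0.3 -67.4]
9746 [-0.491 -0.093  0.866] [-0.491 -0.092  0.866] off 0.41213626592470093
[[-84.4 -72.2]
 [ 82.8  89.6]]
```

```bash
sed -i 's/^DM=.*/DM=np.array([569.6,13.7,92.5])-0.8*U; TIP=78./' h.py; python3 - <<'E'
from h import *
L=DM+62*YC
plan(L+N*(TIP+20),driver_R(16.5),n=3)
E
```

```text
n 3 dist 64.5 ang 17.1
turn [-5.7, 0.44, 0.13] (each)
dp [[2.13, 0.24, -0.11], [2.14, 0.24, -0.07], [2.14, 0.24, -0.03]]
```

Call:
jog_arm(turn=[[-5.7,0.4,0.1],[-5.7,0.4,0.1],[-5.7,0.4,0.1],[0,0,0],[0,0,0]], dp=[[2.1,0.2,-0.1],[2.1,0.2,-0.1],[2.1,0.2,0],[0,0,0],[0,0,0]], gripper=[1,1,1,1,1])

```text
clock: 5.75
eef_pos: [510.3, 69.8, 177.1]
eef_rot: [-0.296, 1.047, 0.193]
wrist_force: [0.1, 0.1, -0.6]
finger_gap: 21.8
```

```bash
cat > tip.py <<'E'
from h import *
import sys
def rep(y0,deg,off=0):
    p,Rr=pose(); M=Rr.as_matrix(); t=p+TIP*M[:,0]; e=t-DM-y0*YC
    print('tip rel: u %.1f y %.1f n %.1f'%(e@U,e@YC,e@N),' blade ang %.1f'%np.degrees(np.arctan2(M[:,2]@YC,M[:,2]@U)),'axis err deg',np.degrees(np.arccos(min(1,-M[:,0]@N))).round(2))
    s=manip.read_state(); f=s['wrist_force']; print('force u,y,n',(f@U).round(1),(f@YC).round(1),(f@N).round(1),'mom n',(np.array(s['moment'])@N).round(2),'gap',round(s['finger_gap'],2),'clk',s['clock'],'q6',s['joints'][5].round(2))
    plan(DM+y0*YC+N*(TIP+off),driver_R(deg))
rep(*map(float,sys.argv[1:]))
E
python3 tip.py 62 16.5 20
```

```text
tip rel: u 1.5 y 4.3 n 19.3  blade ang 17.3 axis err deg 0.23
force u,y,n -0.3 0.1 -0.6 mom n 0.06 gap 21.84 clk 5.75 q6 -0.57
n 1 dist 4.4 ang 0.9
turn [0.84, 0.05, -0.21] (each)
dp [[-0.08, -0.34, -0.27]]
```

Call:
jog_arm(turn=[[0.7,0,-0.2],[0,0,0],[0,0,0]], dp=[[0,-0.34,-0.27],[0,0,0],[0,0,0]], gripper=[1,1,1])

```text
clock: 6.12
eef_pos: [509.7, 65.3, 178.0]
eef_rot: [-0.287, 1.044, 0.185]
wrist_force: [0.1, 0.3, -1.6]
finger_gap: 21.8
```

```bash
python3 tip.py 62 16.5 20; python3 look.py w3
```

```text
tip rel: u 1.0 y -0.2 n 20.7  blade ang 16.5 axis err deg 0.19
force u,y,n -0.7 0.2 -1.4 mom n -0.02 gap 21.76 clk 6.125 q6 -0.57
n 1 dist 1.1 ang 0.2
turn [-0.03, 0.18, 0.05] (each)
dp [0.07, 0.04, -0.07]
```

View pics/w3.png

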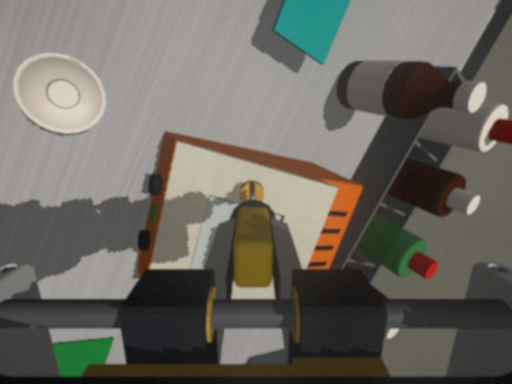

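Call:
jog_arm(turn=[[0,0.2,0],[0,0,0],[0,0,0],[0,0,0]], dp=[[0.4,0,-0.1],[0.4,0,0],[0.4,0,0],[0,0,0]], gripper=[1,1,1,1], grip_force=60)

```text
clock: 6.68
eef_pos: [515.2, 66.0, 166.2]
eef_rot: [-0.289, 1.048, 0.183]
wrist_force: [0.4, -0.2, -1.0]
finger_gap: 21.5
```

```bash
python3 tip.py 62 16.5 6
```

```text
tip rel: u -0.4 y -0.6 n 7.7  blade ang 16.5 axis err deg 0.08
force u,y,n -0.3 -0.3 -1.1 mom n 0.02 gap 21.46 clk 6.675 q6 -0.57
n 1 dist 1.8 ang 0.1
turn [-0.05, -0.05, 0.04] (each)
dp [0.17, 0.04, 0.05]
```

Call:
jog_arm(turn=[[0,0,0],[-8,0,0],[-8,0,0],[-8,0,0],[-8,0,0],[0,0,0]], dp=[[0.2,0.04,0.05],[0,0,0],[0,0,0],[0,0,0],[0,0,0],[0,0,0]], gripper=[1,1,1,1,1,1])

```text
clock: 7.42
eef_pos: [516.2, 66.5, 164.0]
eef_rot: [-0.864, 1.049, 0.182]
wrist_force: [-0.5, -1.2, -1.0]
finger_gap: 21.6
```

```bash
python3 tip.py 62 50 6; python3 look.py w4
```

```text
tip rel: u -0.7 y -0.4 n 5.4  blade ang 49.4 axis err deg 0.16
force u,y,n -1.1 -1.1 -0.5 mom n -0.02 gap 21.64 clk 7.425 q6 -1.14
n 1 dist 0.9 ang 0.7
turn [-0.65, -0.14, -0.04] (each)
dp [[-0.06, -0.02, 0.06]]
```

View pics/w4.png

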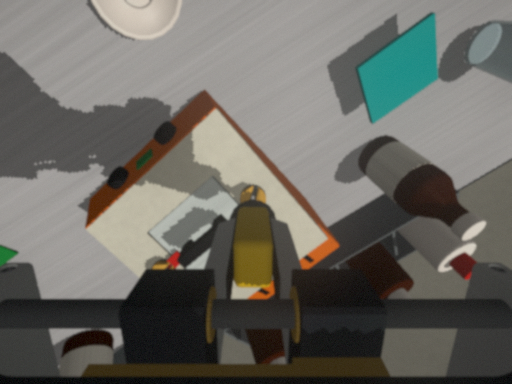

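The slot at (253,190) follows the blade. I'll keep turning.

Call:
jog_arm(turn=[[-9,0,0],[-9,0,0],[-9,0,0],[-9,0,0],[-6,0,0],[0,0,0]], dp=[[0,0,0.05],[0,0,0],[0,0,0],[0,0,0],[0,0,0],[0,0,0]], gripper=[1,1,1,1,1,1])

```text
clock: 8.22
eef_pos: [516.2, 66.1, 164.0]
eef_rot: [-1.599, 1.05, 0.179]
wrist_force: [-1.4, -1.0, -0.2]
finger_gap: 21.3
```

```bash
python3 tip.py 62 98 6
```

```text
tip rel: u -0.8 y -0.9 n 5.4  blade ang 91.3 axis err deg 0.24
force u,y,n -1.4 -0.8 0.6 mom n -0.08 gap 21.29 clk 8.225 q6 -1.87
n 1 dist 1.1 ang 6.7
turn [-6.67, -0.14, -0.19] (each)
dp [[-0.06, -0.06, 0.06]]
```

Call:
jog_arm(turn=[[-4,0,0],[-4,0,0],[-3,0,0]], dp=[[0,-0.05,0.05],[0,0,0],[0,0,0]], gripper=[1,1,1])

```text
clock: 8.6
eef_pos: [516.3, 66.1, 164.1]
eef_rot: [-1.783, 1.051, 0.178]
wrist_force: [-1.3, -1.3, 0.8]
finger_gap: 21.6
```

```bash
python3 tip.py 62 98 6
```

```text
tip rel: u -0.7 y -1.0 n 5.3  blade ang 101.8 axis err deg 0.31
force u,y,n -0.9 -1.1 1.4 mom n -0.13 gap 21.57 clk 8.6 q6 -2.05
n 1 dist 1.0 ang 3.8
turn [3.8, -0.17, -0.25] (each)
dp [[-0.07, -0.05, 0.06]]
```

Call:
jog_arm(turn=[[-4,0,0],[-3,0,0]], dp=[[0,0,0],[0,0,0]], gripper=[1,1])

```text
clock: 8.85
eef_pos: [516.4, 66.0, 164.1]
eef_rot: [-1.899, 1.051, 0.177]
wrist_force: [-1.4, -1.8, 1.2]
finger_gap: 21.6
```

```bash
python3 tip.py 62 98 6
```

```text
tip rel: u -0.7 y -1.1 n 5.4  blade ang 108.4 axis err deg 0.31
force u,y,n -0.9 -1.6 1.9 mom n -0.22 gap 21.56 clk 8.85 q6 -2.17
n 2 dist 1.1 ang 10.4
turn [5.21, -0.08, -0.13] (each)
dp [[-0.03, -0.03, 0.03], [-0.03, -0.03, 0.03]]
```

Call:
jog_arm(turn=[[6,0,0],[5,0,0],[0,0,0]], dp=[[0,0,0],[0,0,0],[0,0,0]], gripper=[1,1,1])

```text
clock: 9.22
eef_pos: [516.4, 66.2, 164.1]
eef_rot: [-1.689, 1.051, 0.178]
wrist_force: [-0.9, -0.6, -0.6]
finger_gap: 21.4
```

```bash
python3 tip.py 62 98 6
```

```text
tip rel: u -0.6 y -0.8 n 5.3  blade ang 96.4 axis err deg 0.29
force u,y,n -1.1 -0.4 -0.0 mom n -0.01 gap 21.44 clk 9.225 q6 -1.96
n 1 dist 1.0 ang 1.6
turn [-1.6, -0.17, -0.23] (each)
dp [[-0.07, -0.04, 0.05]]
```

Call:
jog_arm(turn=[[0,0,0],[0,0,0],[0,0,0]], dp=[[-1,0,0],[-3,0,0],[-4,0,0]], gripper=[1,1,1])

```text
clock: 9.6
eef_pos: [475.4, 59.1, 233.9]
eef_rot: [-1.687, 1.055, 0.18]
wrist_force: [0.4, 0.2, -0.9]
finger_gap: 21.5
```

```bash
python3 look.py w5; python3 - <<'E'
from h import *
import pickle
p,d,c,p0,R0=pickle.load(open('w5.pkl','rb')); fast(p,c,62)
plan(DM-62*YC+N*(TIP+80),driver_R(0))
E
```

```text
head circle (u,y) [-0.2 61.3] r 13.3 mean mask [-0.4 61.8]
slot mean [-2.4 62.2] angle 89.2 34
wing mean rel [18.8 -1. ] n 49 dir angle from -y 86.9 from +y -93.1
n 10 dist 124.4 ang 96.5
turn [9.65, -0.03, 0.01] (each)
dp [[0.11, 0.15, -1.23], [0.11, -0.06, -1.24], [0.11, -0.27, -1.21], [0.11, -0.46, -1.15], [0.11, -0.65, -1.05], [0.11, -0.82, -0.93], [0.11, -0.96, -0.78], [0.11, -1.08, -0.61], [0.11, -1.17, -0.42], [0.11, -1.22, -0.22]]
```

View pics/w5.png

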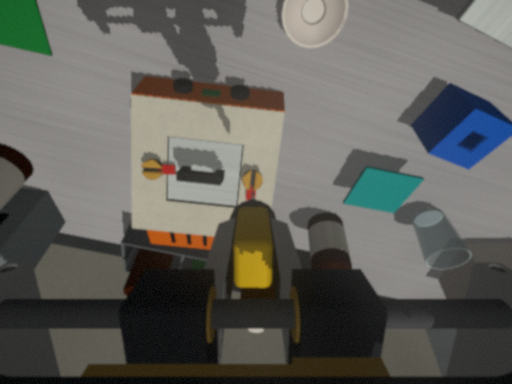

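The left fastener is at (253,182), with its slot and wing running up the slope (89° measured), and the torque rose at the stop. The right one is at (151,169), and I'll measure it in the same picture.

```bash
python3 - <<'E'
from h import *
import pickle
p,d,c,p0,R0=pickle.load(open('w5.pkl','rb')); fast(p,c,-62)
plan(DM-62*YC+N*(TIP+80),driver_R(5))
E
```

```text
head circle (u,y) [ -0.6 -60.9] r 13.1 mean mask [ -0.7 -61.2]
slot mean [  0.2 -61.9] angle 1.0 35
wing mean rel [-1.1 17.3] n 103 dir angle from -y -176.3 from +y 3.7
n 10 dist 124.4 ang 91.5
turn [9.15, -0.03, 0.0] (each)
dp [[0.11, 0.15, -1.23], [0.11, -0.05, -1.24], [0.11, -0.24, -1.21], [0.11, -0.43, -1.16], [0.11, -0.61, -1.08], [0.11, -0.78, -0.97], [0.11, -0.92, -0.83], [0.11, -1.04, -0.67], [0.11, -1.13, -0.5], [0.11, -1.2, -0.31]]
```

Call:
jog_arm(turn=[[9.3,0,0],[9.3,0,0],[9.3,0,0],[9.3,0,0],[9.3,0,0],[9.3,0,0],[9.3,0,0],[9.3,0,0]], dp=[[0.1,0.2,-1.2],[0.1,-0.1,-1.2],[0.1,-0.2,-1.2],[0.1,-0.4,-1.2],[0.1,-0.6,-1.1],[0.1,-0.8,-1.0],[0.1,-0.9,-0.8],[0.1,-1.0,-0.7]], gripper=[1,1,1,1,1,1,1,1])

```text
clock: 10.65
eef_pos: [492.6, -40.1, 236.4]
eef_rot: [-0.358, 1.039, 0.174]
wrist_force: [0.5, -0.0, -1.0]
finger_gap: 22.2
```

```bash
python3 tip.py -62 2.5 60
```

```text
tip rel: u -0.7 y 22.8 n 89.4  blade ang 20.0 axis err deg 0.54
force u,y,n -0.1 -0.1 -1.1 mom n 0.02 gap 22.15 clk 10.65 q6 -0.97
n 2 dist 37.5 ang 17.5
turn [8.73, 0.19, 0.2] (each)
dp [[1.48, -1.11, -0.34], [1.47, -1.15, -0.16]]
```

Call:
jog_arm(turn=[[8.7,0.2,0.2],[8.7,0.2,0.2],[0,0,0],[0,0,0]], dp=[[1.5,-1.1,-0.3],[1.5,-1.1,-0.2],[0,0,0],[0,0,0]], gripper=[1,1,1,1])

```text
clock: 11.15
eef_pos: [512.7, -60.5, 212.9]
eef_rot: [-0.042, 1.045, 0.182]
wrist_force: [0.4, 1.0, -0.2]
finger_gap: 21.7
```

```bash
python3 tip.py -62 2.5 20;python3 look.py w6; python3 - <<'E'
from h import *
import pickle
p,d,c,p0,R0=pickle.load(open('w6.pkl','rb')); fast(p,c,-62)
save(cv2.resize(p[60:260,150:350],None,fx=3,fy=3,interpolation=cv2.INTER_CUBIC),'w6c.png')
E
```

```text
tip rel: u 0.9 y -0.6 n 61.0  blade ang 2.2 axis err deg 0.16
force u,y,n 0.4 0.9 -0.5 mom n 0.01 gap 21.73 clk 11.15 q6 -0.74
n 1 dist 41.0 ang 0.3
turn [-0.27, 0.12, 0.09] (each)
dp [4.1, 0.05, -0.08]
head circle (u,y) [ -0.5 -61.2] r 13.1 mean mask [ -0.  -61.4]
slot mean [  0.5 -62.5] angle 1.6 41
wing mean rel [-0.8 17.9] n 112 dir angle from -y -177.5 from +y 2.5
```

View pics/w6c.png

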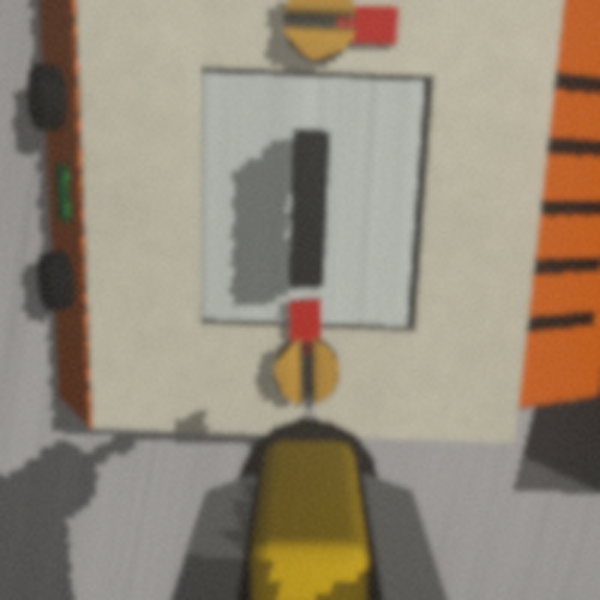

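This view shows the left wing released at (275,68). The right slot is at (252,184), in line with the driver. I'll go down.

Call:
jog_arm(turn=[[0,0.1,0.1],[0,0,0],[0,0,0]], dp=[[2.0,0,-0.05],[2.0,0,-0.05],[0,0,0]], gripper=[1,1,1])

```text
clock: 11.58
eef_pos: [531.9, -56.0, 179.5]
eef_rot: [-0.048, 1.044, 0.184]
wrist_force: [-0.1, -0.6, -0.8]
finger_gap: 22.0
```

```bash
python3 tip.py -62 2.5 7
```

```text
tip rel: u 1.4 y 0.4 n 22.3  blade ang 2.7 axis err deg 0.22
force u,y,n -0.6 -0.6 -0.6 mom n 0.11 gap 22.0 clk 11.575 q6 -0.76
n 1 dist 15.3 ang 0.3
turn [0.18, 0.21, 0.05] (each)
dp [1.53, -0.04, -0.12]
```

Call:
jog_arm(turn=[[0,0.2,0],[0,0,0],[0,0,0],[0,0,0],[0,0,0]], dp=[[0.1,0,-0.15],[0.5,0,0],[0.5,0,0],[0.4,0,0],[0,0,0]], gripper=[1,1,1,1,1])

```text
clock: 12.2
eef_pos: [538.4, -54.9, 167.4]
eef_rot: [-0.053, 1.045, 0.181]
wrist_force: [0.1, 0.5, -0.8]
finger_gap: 21.6
```

```bash
python3 tip.py -62 2.5 6
```

```text
tip rel: u 1.0 y 0.2 n 8.5  blade ang 2.8 axis err deg 0.19
force u,y,n -0.3 0.4 -0.8 mom n 0.06 gap 21.6 clk 12.2 q6 -0.77
n 1 dist 2.6 ang 0.4
turn [0.34, 0.14, 0.12] (each)
dp [0.25, -0.03, -0.08]
```

Inside the slot (8.5 mm, no force). I'll seat it and turn.

Call:
jog_arm(turn=[[0,0.1,0.1],[-9,0,0],[-9,0,0],[-9,0,0],[-9,0,0],[-9,0,0],[-9,0,0],[0,0,0]], dp=[[0.3,0,-0.08],[0,0,0],[0,0,0],[0,0,0],[0,0,0],[0,0,0],[0,0,0],[0,0,0]], gripper=[1,1,1,1,1,1,1,1])

```text
clock: 13.2
eef_pos: [538.9, -55.4, 163.8]
eef_rot: [-1.021, 1.048, 0.184]
wrist_force: [-1.8, -0.5, 1.5]
finger_gap: 21.6
```

```bash
python3 tip.py -62 60 6
```

```text
tip rel: u -0.7 y -0.4 n 5.1  blade ang 58.4 axis err deg 0.06
force u,y,n -0.9 -0.2 2.2 mom n -0.03 gap 21.65 clk 13.2 q6 -1.75
n 1 dist 1.1 ang 1.6
turn [-1.56, -0.03, -0.02] (each)
dp [[-0.09, -0.04, 0.06]]
```

Call:
jog_arm(turn=[[6,0,0],[0,0,0],[0,0,0],[9,0,0],[9,0,0],[9,0,0],[9,0,0],[9,0,0]], dp=[[0,0,0],[-1,0,0],[-3,0,0],[0,0,0],[0,0,0],[0,0,0],[0,0,0],[0,0,0]], gripper=[1,1,1,1,1,1,1,1])

```text
clock: 14.2
eef_pos: [517.8, -59.6, 203.4]
eef_rot: [-0.101, 1.045, 0.181]
wrist_force: [-0.2, 0.5, 0.1]
finger_gap: 22.0
```

Call:
jog_arm(turn=[[9,0,0],[9,0,0],[9,0,0],[9,0,0],[9,0,0],[9,0,0],[9,0,0],[9,0,0]], dp=[[0,0,0],[0,0,0],[0,0,0],[0,0,0],[0,0,0],[0,0,0],[0,0,0],[0,0,0]], gripper=[1,1,1,1,1,1,1,1])

```text
clock: 15.2
eef_pos: [516.6, -60.0, 208.4]
eef_rot: [1.193, 1.041, 0.177]
wrist_force: [0.1, 0.2, -1.8]
finger_gap: 21.7
```

Call:
jog_arm(turn=[[9,0,0],[9,0,0],[9,0,0],[9,0,0],[9,0,0],[9,0,0],[0,0,0]], dp=[[0,0,0],[0,0,0],[0,0,0],[0,0,0],[0,0,0],[0,0,0],[0,0,0]], gripper=[1,1,1,1,1,1,1])

```text
clock: 16.08
eef_pos: [515.5, -60.4, 212.6]
eef_rot: [2.162, 1.037, 0.173]
wrist_force: [0.3, -0.6, -0.8]
finger_gap: 21.9
```

```bash
python3 tip.py -62 -128 45;python3 look.py w7; python3 - <<'E'
from h import *
import pickle
p,d,c,p0,R0=pickle.load(open('w7.pkl','rb')); fast(p,c,-62)
E
```

```text
tip rel: u 3.7 y -1.4 n 59.4  blade ang -124.5 axis err deg 0.66
force u,y,n -0.2 -0.6 -0.8 mom n 0.01 gap 21.9 clk 16.075 q6 1.47
n 1 dist 14.8 ang 3.6
turn [3.55, -0.06, -0.65] (each)
dp [[1.44, -0.31, 0.09]]
head circle (u,y) [  0.4 -61.8] r 13.0 mean mask [  0.4 -62.2]
slot mean [  1.8 -62.7] angle 44.0 39
wing mean rel [-7.7 13.2] n 5 dir angle from -y -149.6 from +y 30.4
```

View pics/w7.png

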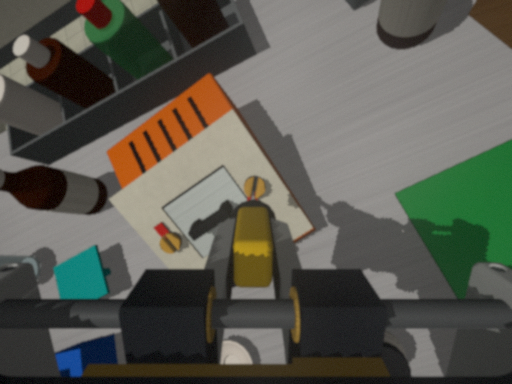

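```bash
python3 - <<'E'
from h import *
import pickle
p,d,c,p0,R0=pickle.load(open('w7.pkl','rb'))
save(cv2.resize(p[140:300,190:320],None,fx=4,fy=4,interpolation=cv2.INTER_CUBIC),'w7c.png')
E
```

```text
(no output)
```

View pics/w7c.png

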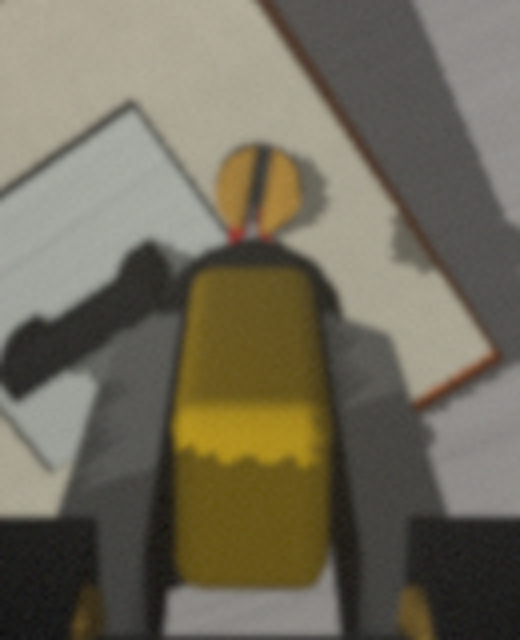

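```bash
python3 tip.py -62 -131.5 20
```

```text
tip rel: u 3.8 y -1.4 n 59.4  blade ang -124.3 axis err deg 0.66
force u,y,n -0.5 -0.1 -0.7 mom n -0.04 gap 21.8 clk 16.125 q6 1.47
n 1 dist 39.5 ang 7.2
turn [7.18, -0.08, -0.65] (each)
dp [[3.94, -0.34, 0.1]]
```

Call:
jog_arm(turn=[[6,0,-0.6],[1.5,0,0],[0,0,0],[0,0,0]], dp=[[2,-0.35,0.1],[2,0,0],[0,0,0],[0,0,0]], gripper=[1,1,1,1])

```text
clock: 16.62
eef_pos: [532.6, -56.4, 177.3]
eef_rot: [2.29, 1.044, 0.184]
wrist_force: [-0.1, 0.4, -1.7]
finger_gap: 21.8
```

```bash
python3 tip.py -62 -131.5 7
```

```text
tip rel: u 0.8 y -0.1 n 20.1  blade ang -131.2 axis err deg 0.18
force u,y,n -0.8 0.4 -1.5 mom n -0.02 gap 21.77 clk 16.625 q6 1.57
n 1 dist 13.1 ang 0.3
turn [0.28, -0.1, -0.15] (each)
dp [1.31, -0.05, 0.03]
```

Call:
jog_arm(turn=[[0,0,-0.1],[0,0,0],[0,0,0],[0,0,0]], dp=[[0.4,-0.05,0.05],[0.4,0,0],[0.4,0,0],[0,0,0]], gripper=[1,1,1,1])

```text
clock: 17.12
eef_pos: [538.3, -55.7, 167.3]
eef_rot: [2.287, 1.044, 0.185]
wrist_force: [0.2, -1.3, -0.9]
finger_gap: 22.0
```

```bash
python3 tip.py -62 -131.5 6
```

```text
tip rel: u 0.7 y -0.4 n 8.6  blade ang -131.1 axis err deg 0.2
force u,y,n -0.5 -1.3 -0.8 mom n -0.03 gap 21.97 clk 17.125 q6 1.56
n 1 dist 2.7 ang 0.5
turn [0.43, -0.13, -0.15] (each)
dp [0.26, -0.06, 0.0]
```

In the slot again. I'll turn to the stop.

Call:
jog_arm(turn=[[0,0,0],[-9,0,0],[-9,0,0],[-9,0,0],[-9,0,0],[-9,0,0],[-5,0,0],[0,0,0]], dp=[[0.3,0,0],[0,0,0],[0,0,0],[0,0,0],[0,0,0],[0,0,0],[0,0,0],[0,0,0]], gripper=[1,1,1,1,1,1,1,1])

```text
clock: 18.12
eef_pos: [539.8, -55.7, 164.3]
eef_rot: [1.387, 1.044, 0.185]
wrist_force: [-1.9, 0.1, 2.2]
finger_gap: 21.7
```

```bash
python3 tip.py -62 -80 6
```

```text
tip rel: u 0.5 y -0.7 n 5.2  blade ang -79.5 axis err deg 0.18
force u,y,n -0.5 0.4 2.8 mom n -0.07 gap 21.7 clk 18.125 q6 0.66
n 1 dist 1.1 ang 0.5
turn [0.5, 0.04, -0.17] (each)
dp [[-0.08, -0.02, -0.07]]
```

Call:
jog_arm(turn=[[-4,0,0],[-4,0,0],[-3,0,0]], dp=[[0,0,0],[0,0,0],[0,0,0]], gripper=[1,1,1])

```text
clock: 18.5
eef_pos: [539.8, -55.5, 164.2]
eef_rot: [1.199, 1.044, 0.185]
wrist_force: [-2.6, -0.3, 1.8]
finger_gap: 21.9
```

```bash
python3 tip.py -62 -80 6
```

```text
tip rel: u 0.5 y -0.5 n 5.2  blade ang -68.7 axis err deg 0.17
force u,y,n -1.3 0.2 2.9 mom n -0.38 gap 21.89 clk 18.5 q6 0.47
n 2 dist 1.0 ang 11.3
turn [5.67, 0.02, -0.08] (each)
dp [[-0.04, -0.0, -0.03], [-0.04, -0.0, -0.03]]
```

Torque is 0.38 N m, so it is hard against the stop. I'll back off, lift and look.

Call:
jog_arm(turn=[[6,0,0],[6,0,0],[0,0,0],[0,0,0],[0,0,0],[0,0,0],[0,0,0]], dp=[[0,0,0],[0,0,0],[0,0,0],[-1,0,0],[-3,0,0],[-4,0,0],[0,0,0]], gripper=[1,1,1,1,1,1,1])

```text
clock: 19.38
eef_pos: [498.8, -63.1, 236.6]
eef_rot: [1.414, 1.044, 0.184]
wrist_force: [-0.0, -0.0, -1.4]
finger_gap: 21.6
```

```bash
python3 look.py w8; python3 - <<'E'
from h import *
import pickle
p,d,c,p0,R0=pickle.load(open('w8.pkl','rb')); fast(p,c,-62);fast(p,c,62)
E
```

```text
head circle (u,y) [ -0.2 -62.1] r 13.3 mean mask [  0.4 -62.1]
slot mean [  1.2 -61.6] angle -90.0 30
wing mean rel [-17.9   1.4] n 47 dir angle from -y -94.4 from +y 85.6
head circle (u,y) [ 1.2 61.5] r 13.5 mean mask [ 0.7 61.4]
slot mean [-0.8 62.1] angle -88.2 35
wing mean rel [17.2 -0. ] n 114 dir angle from -y 89.9 from +y -90.1
```

View pics/w8.png

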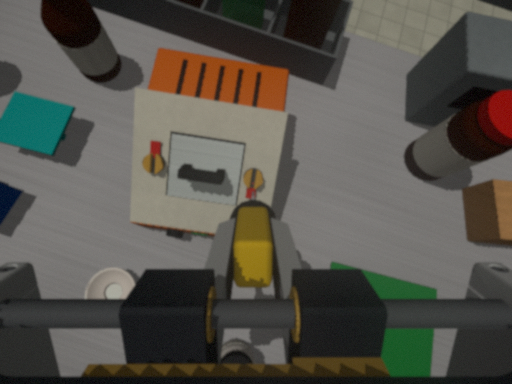

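Both wings now run up the slope: left at (153,150), right at (251,192). Measured slot angles are 90° and 92°. Next I'll return the driver to the stand.

```bash
python3 - <<'E'
from h import *
a=np.radians(-4.7); Rt=rot([0,0,-1],[np.cos(a),np.sin(a),0])
plan(np.array([440.5,310.5,225.]),Rt,amax=9)
print(manip.read_state()['joints'].round(2))
E
```

```text
n 8 dist 378.0 ang 71.6
turn [-8.02, 2.64, -2.96] (each)
dp [[0.18, 0.8, -4.65], [0.34, 1.45, -4.48], [0.45, 2.08, -4.22], [0.51, 2.67, -3.86], [0.53, 3.21, -3.43], [0.49, 3.68, -2.92], [0.42, 4.08, -2.36], [0.29, 4.38, -1.75]]
[-0.33 -0.09  1.97  0.35  0.83  0.72]
```

Call:
jog_arm(turn=[[-8,2.6,-3],[-8,2.6,-3],[-8,2.6,-3],[-8,2.6,-3],[-8,2.6,-3],[-8,2.6,-3],[-8,2.6,-3],[-8,2.6,-3]], dp=[[0,0.8,-4.6],[0.2,1.4,-4.5],[0.4,2.1,-4.2],[0.5,2.7,-3.9],[0.5,3.2,-3.4],[0.5,3.7,-2.9],[0.4,4.1,-2.4],[0.3,4.4,-1.8]], gripper=[1,1,1,1,1,1,1,1])

```text
clock: 20.42
eef_pos: [430.6, 319.6, 216.6]
eef_rot: [-2.231, 1.541, -2.282]
wrist_force: [0.6, 0.0, -0.4]
finger_gap: 21.7
```

```bash
cat > st.py <<'E'
from h import *
import sys
x,y,z=map(float,sys.argv[1:4]); a=np.radians(float(sys.argv[4])); Rt=rot([0,0,-1],[np.cos(a),np.sin(a),0])
s=manip.read_state(); M=pose()[1].as_matrix()
print('clk',s['clock'],'pos',s['eef_pos'].round(1),'x axis',M[:,0].round(3),'z yaw',np.degrees(np.arctan2(M[1,2],M[0,2])).round(1),'F',s['wrist_force'].round(1),'gap',round(s['finger_gap'],1),'q6',s['joints'][5].round(2))
plan(np.array([x,y,z]),Rt)
E
python3 st.py 440.5 310.5 180 -4.7
```

```text
clk 20.425 pos [430.6 319.6 216.6] x axis [-0.019 -0.022 -1.   ] z yaw -2.9 F [ 0.6  0.  -0.4] gap 21.7 q6 0.63
n 1 dist 38.9 ang 2.5
turn [1.79, -1.01, 1.35] (each)
dp [[3.65, -0.77, 1.1]]
```

Call:
jog_arm(turn=[[1.8,-1,1.3],[0,0,0],[0,0,0]], dp=[[3.6,-0.8,1.1],[0,0,0],[0,0,0]], gripper=[1,1,1])

```text
clock: 20.8
eef_pos: [439.1, 314.3, 176.9]
eef_rot: [-2.548, 1.565, -2.621]
wrist_force: [0.2, -0.3, -0.9]
finger_gap: 21.9
```

```bash
python3 st.py 440.5 310.5 155 -4.7;python3 look.py w9; python3 - <<'E'
from h import *
import pickle
p,d,c,p0,R0=pickle.load(open('w9.pkl','rb')); W=world(c,d); hsv=cv2.cvtColor(p,cv2.COLOR_RGB2HSV)
b=(cv2.inRange(hsv,(100,120,30),(128,255,255))>0)&(abs(W[...,2]-64)<4); print('stand',cv2.minAreaRect(W[b][:,:2].astype(np.float32)),W[b][:,2].mean(),b.sum())
E
```

```text
clk 20.8 pos [439.1 314.3 176.9] x axis [-0.005 -0.003 -1.   ] z yaw -4.2 F [ 0.2 -0.3 -0.9] gap 21.9 q6 0.63
n 1 dist 22.3 ang 0.6
turn [0.52, -0.28, 0.19] (each)
dp [[2.19, -0.36, 0.17]]
stand ((440.44720458984375, 309.86138916015625), (65.9196548461914, 64.71630859375), 85.049560546875) 63.91805992265213 2408
```

View pics/w9.png

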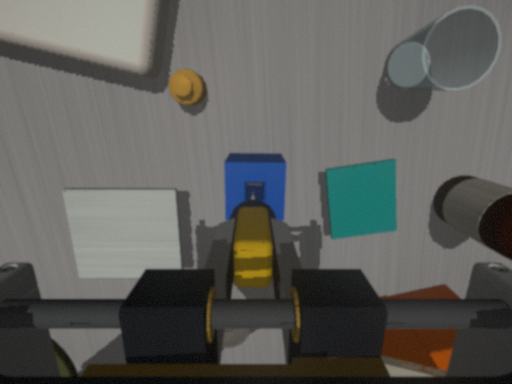

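The stand's centre comes out at (440.4, 309.9), and the hole shows at (254,190) under the blade. I'll lower the driver.

Call:
jog_arm(turn=[[0.5,-0.3,0.2],[0,0,0],[0,0,0]], dp=[[1.5,-0.4,0.15],[0,0,0],[0,0,0]], gripper=[1,1,1])

```text
clock: 21.22
eef_pos: [441.3, 310.0, 165.0]
eef_rot: [0.618, 1.566, 0.535]
wrist_force: [-0.4, 0.3, -1.5]
finger_gap: 21.6
```

```bash
python3 st.py 440.5 310.2 90 -4.7
```

```text
clk 21.225 pos [441.3 310.  165. ] x axis [ 0.004  0.002 -1.   ] z yaw -4.7 F [-0.4  0.3 -1.5] gap 21.6 q6 0.63
n 2 dist 75.0 ang 0.3
turn [-0.02, 0.1, -0.07] (each)
dp [3.75, -0.01, -0.05]
```

Call:
jog_arm(turn=[[0,0.1,-0.1],[0,0,0],[0,0,0],[0,0,0]], dp=[[1.8,0,-0.1],[1.8,0,0],[1.8,0,0],[0,0,0]], gripper=[1,1,1,1])

```text
clock: 21.72
eef_pos: [440.1, 310.4, 108.3]
eef_rot: [0.417, 1.569, 0.335]
wrist_force: [0.0, -0.0, -1.1]
finger_gap: 21.8
```

```bash
python3 st.py 440.5 310.2 86 -4.7
```

```text
clk 21.725 pos [440.1 310.4 108.3] x axis [ 0.002  0.001 -1.   ] z yaw -4.7 F [ 0.  -0.  -1.1] gap 21.8 q6 0.63
n 1 dist 22.3 ang 0.1
turn [-0.01, 0.11, -0.05] (each)
dp [2.23, -0.02, 0.04]
```

Call:
jog_arm(turn=[[0,0,0],[0,0,0],[0,0,0],[0,0,0],[0,0,0]], dp=[[1.0,0,0],[0.8,0,0],[0.3,0,0],[0.15,0,0],[0,0,0]], gripper=[1,1,1,1,1])

```text
clock: 22.35
eef_pos: [440.6, 310.8, 85.3]
eef_rot: [0.513, 1.567, 0.431]
wrist_force: [0.1, 0.3, -0.2]
finger_gap: 21.4
```

```bash
python3 st.py 440.5 310.2 85 -4.7
```

```text
clk 22.35 pos [440.6 310.8  85.3] x axis [ 0.003  0.002 -1.   ] z yaw -4.7 F [ 0.1  0.3 -0.2] gap 21.4 q6 0.63
n 1 dist 0.7 ang 0.2
turn [-0.0, 0.19, -0.1] (each)
dp [0.03, -0.06, -0.01]
```

Touching down; I'll lower a little more and check the force before letting go.

Call:
jog_arm(turn=[[0,0,0],[0,0,0],[0,0,0]], dp=[[0.1,0,0],[0.1,0,0],[0,0,0]], gripper=[1,1,1])

```text
clock: 22.72
eef_pos: [440.9, 311.1, 85.1]
eef_rot: [0.554, 1.566, 0.472]
wrist_force: [0.2, 0.1, -1.4]
finger_gap: 21.6
```

```bash
python3 st.py 440.5 310.2 85 -4.7
```

```text
clk 22.725 pos [440.9 311.1  85.1] x axis [ 0.005  0.002 -1.   ] z yaw -4.7 F [ 0.2  0.1 -1.4] gap 21.6 q6 0.63
n 1 dist 1.0 ang 0.3
turn [-0.0, 0.25, -0.16] (each)
dp [0.01, -0.09, -0.04]
```

Call:
jog_arm(turn=[[0,0,0],[0,0,0]], dp=[[0.3,0,0],[0,0,0]], gripper=[1,1])

```text
clock: 22.98
eef_pos: [441.4, 311.6, 85.2]
eef_rot: [0.601, 1.563, 0.519]
wrist_force: [-0.5, 0.2, -0.7]
finger_gap: 21.5
```

```bash
python3 st.py 440.5 310.2 85 -4.7
```

```text
clk 22.975 pos [441.4 311.6  85.2] x axis [ 0.007  0.004 -1.   ] z yaw -4.7 F [-0.5  0.2 -0.7] gap 21.5 q6 0.63
n 1 dist 1.7 ang 0.4
turn [0.01, 0.36, -0.24] (each)
dp [0.02, -0.15, -0.08]
```

```bash
python3 - <<'E'
from h import *
s=manip.read_state(); print(s['joints'].round(3),s['effort'].round(1),s['wrist_force'].round(1))
E
```

```text
[ 0.547  0.405  1.679 -0.     1.05   0.629] [  0.  -56.  -31.7   0.1   0.2   0. ] [-0.5  0.2 -0.7]
```

Call:
jog_arm(turn=[[0,0,0],[0,0,0],[0,0,0],[0,0,0],[0,0,0],[0,0,0]], dp=[[0,0,0],[0,0,0],[0,0,0],[0,0,0],[0,0,0],[0,0,0]], gripper=[0.7,0.5,0.3,0.3,0.3,0.3])

```text
clock: 23.72
eef_pos: [441.4, 311.5, 84.6]
eef_rot: [0.599, 1.564, 0.517]
wrist_force: [-1.2, -0.3, -0.2]
finger_gap: 65.7
```

Call:
jog_arm(turn=[[0,0,0],[0,0,0],[0,0,0],[0,0,0],[0,0,0]], dp=[[-1,0,0],[-4,0,0],[-5,0,0],[-5,0,0],[0,0,0]], gripper=[0.3,0.3,0.3,0.3,0.3])

```text
clock: 24.35
eef_pos: [440.2, 310.8, 242.0]
eef_rot: [0.608, 1.562, 0.526]
wrist_force: [-0.5, -0.2, 0.3]
finger_gap: 65.6
```

```bash
python3 look.py w10; python3 - <<'E'
from h import *
import pickle
p,d,c,p0,R0=pickle.load(open('w10.pkl','rb')); W=world(c,d); hsv=cv2.cvtColor(p,cv2.COLOR_RGB2HSV)
m=(cv2.inRange(hsv,(18,120,60),(35,255,255))>0)&(np.hypot(W[...,0]-440,W[...,1]-311)<30)&(W[...,2]>122)
print(cv2.minAreaRect(W[m][:,:2].astype(np.float32)),np.median(W[m][:,2]),p0)
E
```

```text
((441.4960632324219, 312.2705383300781), (28.146560668945312, 21.964046478271484), 84.64410400390625) 128.6251760101191 [440.20716144 310.82985348 241.99057505]
```

View pics/w10.png

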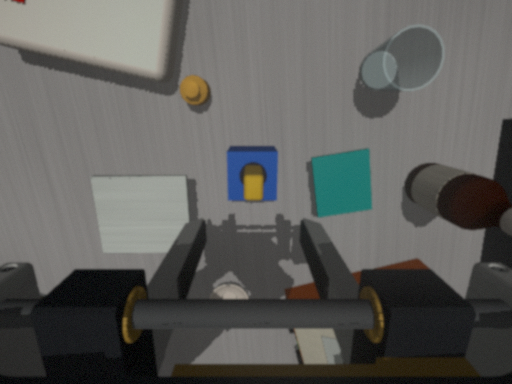

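The driver is standing in its stand at (253,183), top at 128.6 mm. Next I'll measure the cover handle.

```bash
python3 - <<'E'
from h import *
import pickle
for t in ['w6','w8','w5']:
    p,d,c,p0,R0=pickle.load(open(t+'.pkl','rb')); hsv=cv2.cvtColor(p,cv2.COLOR_RGB2HSV); W=world(c,d)
    v,u=np.mgrid[:384,:512]; px=np.stack([u.ravel(),v.ravel()],1)
    D=rays(c,px,34).reshape(384,512,2); h=(W-DM)@N
    m=(hsv[...,2]<75)&(np.hypot(D[...,0],D[...,1])<40)&(h>26)&(h<42)
    if m.sum()>20: print(t,'bar',cv2.minAreaRect(D[m].astype(np.float32)),np.median(h[m]).round(1),m.sum())
    # plate
    D0=rays(c,px,0).reshape(384,512,2)
    m=(hsv[...,0]>70)&(hsv[...,0]<120)&(hsv[...,2]>110)&(hsv[...,1]>8)&(abs(D0[...,0])<55)&(abs(D0[...,1])<58)
    k,l,s,_=cv2.connectedComponentsWithStats(m.astype(np.uint8)); i=1+np.argmax(s[1:,4]); print('  plate',cv2.minAreaRect(D0[l==i].astype(np.float32)),s[i,4])
p,d,c,p0,R0=pickle.load(open('w8.pkl','rb'))
plan(DM+N*107+5*U,driver_R(0),amax=9)
E
```

```text
w6 bar ((-1.5598573684692383, 0.13595199584960938), (9.808862686157227, 48.995731353759766), 0.3173656165599823) 34.3 486Traceback (most recent call last):
  File "<stdin>", line 12, in <module>
    return _wrapfunc(a, 'argmax', axis=axis, out=out, **kwds)
    return bound(*args, **kwds)
ValueError: attempt to get argmax of an empty sequence
```

```bash
python3 - <<'E'
from h import *
import pickle
for t in ['w8','w5']:
    p,d,c,p0,R0=pickle.load(open(t+'.pkl','rb')); hsv=cv2.cvtColor(p,cv2.COLOR_RGB2HSV); W=world(c,d)
    v,u=np.mgrid[:384,:512]; px=np.stack([u.ravel(),v.ravel()],1)
    D=rays(c,px,34).reshape(384,512,2); h=(W-DM)@N
    m=(hsv[...,2]<75)&(np.hypot(D[...,0],D[...,1])<40)&(h>26)&(h<42)
    if m.sum()>20: print(t,'bar',cv2.minAreaRect(D[m].astype(np.float32)),np.median(h[m]).round(1),m.sum())
plan(DM+N*107-1.5*U,driver_R(0),amax=9)
E
```

```text
w8 bar ((-0.36516380310058594, -0.8307723999023438), (51.087650299072266, 13.629657745361328), 89.96253204345703) 34.1 492
w5 bar ((-3.148104667663574, 0.7568531036376953), (11.70343017578125, 50.562835693359375), 0.5608523488044739) 34.1 434
n 7 dist 321.0 ang 33.4
turn [-2.14, -4.22, 0.55] (each)
dp [[0.79, -4.28, 1.43], [0.84, -4.34, 1.21], [0.88, -4.39, 0.98], [0.9, -4.43, 0.75], [0.91, -4.46, 0.52], [0.89, -4.49, 0.28], [0.86, -4.5, 0.05]]
```

Call:
jog_arm(turn=[[-2.1,-4.2,0.5],[-2.1,-4.2,0.5],[-2.1,-4.2,0.5],[-2.1,-4.2,0.6],[-2.1,-4.2,0.6],[-2.1,-4.2,0.6],[-2.1,-4.2,0.6],[0,0,0]], dp=[[0.6,-4.3,1.4],[0.8,-4.3,1.2],[0.9,-4.4,1.0],[0.9,-4.4,0.7],[0.9,-4.5,0.5],[0.9,-4.5,0.3],[0.9,-4.5,0],[0,0,0]], gripper=[0.3,0.3,0.3,0.4,0.4,0.4,0.4,0.4])

```text
clock: 25.4
eef_pos: [511.1, -3.8, 175.9]
eef_rot: [-0.006, 1.052, 0.183]
wrist_force: [0.8, 0.9, -0.1]
finger_gap: 56.2
```

```bash
cat > cv.py <<'E'
from h import *
import sys
n,u,y=map(float,sys.argv[1:4])
p,Rr=pose(); M=Rr.as_matrix(); e=p-DM; s=manip.read_state(); f=s['wrist_force']
print('tcp rel u %.1f y %.1f n %.1f'%(e@U,e@YC,e@N),'axis err',np.degrees(np.arccos(min(1,-M[:,0]@N))).round(2),'ang',np.degrees(np.arctan2(M[:,2]@YC,M[:,2]@U)).round(1),'F',(f@U).round(1),(f@YC).round(1),(f@N).round(1),'gap',round(s['finger_gap'],1),'clk',s['clock'],'q6',s['joints'][5].round(2))
plan(DM+u*U+y*YC+n*N,driver_R(0))
E
python3 cv.py 70 -1.5 0; python3 look.py w11;  python3 - <<'E'
from h import *
import pickle
for t in ['w11']:
    p,d,c,p0,R0=pickle.load(open(t+'.pkl','rb')); hsv=cv2.cvtColor(p,cv2.COLOR_RGB2HSV); W=world(c,d)
    v,u=np.mgrid[:384,:512]; px=np.stack([u.ravel(),v.ravel()],1)
    D=rays(c,px,34).reshape(384,512,2); h=(W-DM)@N
    m=(hsv[...,2]<75)&(np.hypot(D[...,0],D[...,1])<40)&(h>26)&(h<42)
    if m.sum()>20: print(t,'bar',cv2.minAreaRect(D[m].astype(np.float32)),np.median(h[m]).round(1),m.sum())
    fast(p,c,62);fast(p,c,-62)
E
```

```text
tcp rel u -10.1 y -6.4 n 102.6 axis err 0.3 ang 0.2 F 0.8 0.8 -0.6 gap 56.2 clk 25.4 q6 -0.55
n 1 dist 34.3 ang 0.4
turn [0.23, -0.29, 0.06] (each)
dp [3.26, 0.64, 0.88]
w11 bar ((-1.8701715469360352, 1.5162887573242188), (10.460639953613281, 50.40941619873047), 0.4049098789691925) 34.3 587
head circle (u,y) [ 0.3 61.8] r 12.8 mean mask [-0.1 62.1]
slot mean [-2.  62.1] angle -89.1 57
wing mean rel [17.5  0.2] n 165 dir angle from -y 90.5 from +y -89.5
head circle (u,y) [ -0.5 -60.5] r 13.4 mean mask [ -0.4 -60.5]
wing mean rel [-19.   -0.4] n 108 dir angle from -y -88.9 from +y 91.1
```

View pics/w11.png

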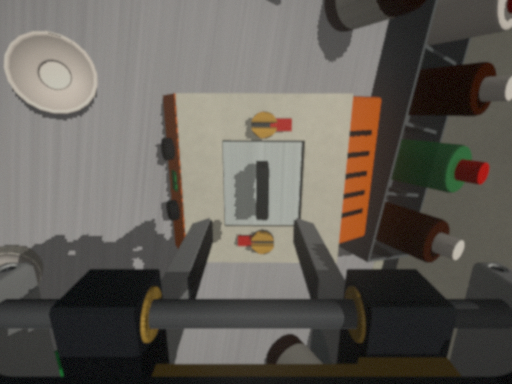

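Both fasteners are released: left wing at (284,125), right wing at (243,241). The handle bar is at (262,190). I'll go down over it.

Call:
jog_arm(turn=[[0.2,-0.3,0],[0,0,0],[0,0,0]], dp=[[1,0.6,0.9],[2,0,0],[0,0,0]], gripper=[0.4,0.4,0.4])

```text
clock: 25.82
eef_pos: [534.0, 12.1, 154.0]
eef_rot: [0.003, 1.048, 0.189]
wrist_force: [-0.2, 0.6, 0.1]
finger_gap: 56.3
```

```bash
python3 cv.py 7.5 -1.5 0
```

```text
tcp rel u 1.0 y 5.0 n 70.9 axis err 0.14 ang 0.0 F -0.1 0.6 0.1 gap 56.3 clk 25.825 q6 -0.51
n 2 dist 63.6 ang 0.1
turn [0.01, -0.03, -0.06] (each)
dp [3.17, -0.26, -0.12]
```

Call:
jog_arm(turn=[[0,0,0],[0,0,0],[0,0,0],[0,0,0],[0,0,0]], dp=[[1.5,-0.4,-0.2],[1.5,0,0],[1.7,0,0],[1.5,0,0],[0,0,0]], gripper=[0.4,0.4,0.4,0.4,0.4])

```text
clock: 26.45
eef_pos: [565.8, 18.7, 98.9]
eef_rot: [0.005, 1.047, 0.195]
wrist_force: [-0.3, -0.2, 0.2]
finger_gap: 56.7
```

```bash
python3 cv.py 7.5 -1.5 0
```

```text
tcp rel u 1.6 y 5.6 n 7.0 axis err 0.29 ang 0.2 F -0.2 -0.2 0.3 gap 56.7 clk 26.45 q6 -0.57
n 1 dist 6.4 ang 0.3
turn [0.19, 0.02, -0.28] (each)
dp [-0.05, -0.56, -0.31]
```

Call:
jog_arm(turn=[[0.2,0,-0.3],[0,0,0],[0,0,0],[0,0,0],[0,0,0],[0,0,0],[0,0,0],[0,0,0]], dp=[[0,-0.55,-0.35],[0,0,0],[0,0,0],[0,0,0],[0,0,0],[0,0,0],[0,0,0],[0,0,0]], gripper=[0.4,0.4,1,1,1,1,1,1], grip_force=35)

```text
clock: 27.45
eef_pos: [563.9, 12.6, 99.1]
eef_rot: [-0.002, 1.045, 0.183]
wrist_force: [-1.0, -0.7, -0.2]
finger_gap: 11.7
```

```bash
python3 cv.py 60 -1.5 0
```

```text
tcp rel u -0.9 y -0.1 n 8.6 axis err 0.17 ang -0.0 F -1.1 -0.5 0.4 gap 11.7 clk 27.45 q6 -0.58
n 2 dist 51.4 ang 0.2
turn [-0.0, 0.08, 0.03] (each)
dp [-2.57, 0.0, -0.02]
```

Call:
jog_arm(turn=[[0,0,0],[0,0,0],[0,0,0],[0,0,0],[0,0,0],[0,0,0]], dp=[[0,0,0],[-0.5,0,0],[-1,0,0],[-2,0,0],[-3,0,0],[-4,0,0]], gripper=[1,1,1,1,1,1])

```text
clock: 28.2
eef_pos: [508.8, 2.9, 191.0]
eef_rot: [0.001, 1.05, 0.186]
wrist_force: [-0.1, 0.5, -1.0]
finger_gap: 11.5
```

```bash
python3 cv.py 60 -1.5 0; python3 look.py w12; python3 - <<'E'
from h import *
a=np.radians(4); Rt=rot([0,0,-1],[np.cos(a),np.sin(a),0])
print(manip.read_state()['joints'].round(2))
plan(np.array([444,-230,200]),Rt,amax=7)
E
```

```text
tcp rel u -3.4 y 0.5 n 116.2 axis err 0.18 ang -0.0 F -0.5 0.5 -0.9 gap 11.5 clk 28.2 q6 -0.51
n 2 dist 56.2 ang 0.2
turn [-0.01, -0.09, -0.01] (each)
dp [2.81, -0.03, 0.11]
[-0.16 -0.05  2.03  0.27  0.68 -0.51]
n 5 dist 241.4 ang 30.8
turn [1.29, 6.02, -0.33] (each)
dp [[-1.13, -4.33, -1.8], [-0.92, -4.38, -1.81], [-0.7, -4.43, -1.8], [-0.49, -4.47, -1.76], [-0.28, -4.51, -1.7]]
```

View pics/w12.png

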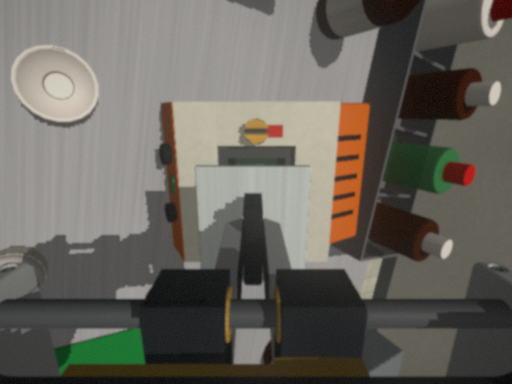

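The cover is lifted cleanly; the empty recess shows at (256,155). I'll refine the mat's centre from the stored scene and side images.

```bash
python3 - <<'E'
from h import *
import pickle
for n in ['scene0','side0','w8']:
    t=pickle.load(open(n+'.pkl','rb')); p,d,c=t[:3]; hsv=cv2.cvtColor(p,cv2.COLOR_RGB2HSV)
    m=cv2.inRange(hsv,(45,90,40),(80,255,255)); k,l,s,_=cv2.connectedComponentsWithStats(m)
    K=np.array(c['K']);T=np.array(c['world_from_camera'])
    for i in np.argsort(-s[1:,4])[:3]+1:
        cn=max(cv2.findContours((l==i).astype(np.uint8),0,cv2.CHAIN_APPROX_NONE)[0],key=len)[:,0]
        ray=np.c_[(cn-K[[0,1],[2,2]])/K[[0,1],[0,1]],np.ones(len(cn))]@T[:3,:3].T
        B=T[:3,3]+ray*((4-T[2,3])/ray[:,2])[:,None]
        print(n,s[i].tolist(),cv2.minAreaRect(B[:,:2].astype(np.float32)))
E
```

```text
scene0 [188, 140, 60, 41, 1272] ((444.6374206542969, -288.6282653808594), (167.8690643310547, 167.84585571289062), 4.042510509490967)
scene0 [149, 248, 31, 46, 806] ((857.9237670898438, 15.01251220703125), (154.60906982421875, 79.73235321044922), 72.98576354980469)
scene0 [76, 0, 19, 9, 148] ((235.70980834960938, -1987.4779052734375), (158.92840576171875, 100.1046371459961), 74.1365737915039)
side0 [223, 263, 69, 53, 2563] ((443.54486083984375, -295.66656494140625), (164.00372314453125, 164.03868103027344), 3.8241822719573975)
side0 [350, 162, 18, 10, 88] ((958.3518676757812, 239.35301208496094), (58.91446304321289, 74.39151000976562), 44.67670440673828)
side0 [244, 3, 4, 3, 9] ((941.9329833984375, 2992.362548828125), (75.77391815185547, 27.686405181884766), 80.69485473632812)
w8 [380, 328, 53, 50, 2379] ((432.58892822265625, -340.28045654296875), (64.33745574951172, 83.09463500976562), 16.69538116455078)
w8 [361, 270, 75, 30, 1223] ((510.0110778808594, -309.7146911621094), (35.00033950805664, 119.20828247070312), 4.1015849113464355)
w8 [331, 263, 23, 7, 107] ((518.9271850585938, -218.87179565429688), (8.824996948242188, 34.46925735473633), 18.183923721313477)
```

Call:
jog_arm(turn=[[1.3,6,-0.3],[1.3,6,-0.3],[1.3,6,-0.3],[1.3,6,-0.3],[1.3,6,-0.3],[0,0,0]], dp=[[-1.2,-4.3,-1.8],[-0.9,-4.4,-1.8],[-0.7,-4.4,-1.8],[-0.5,-4.5,-1.8],[-0.3,-4.5,-1.7],[0,0,0]], gripper=[1,1,1,1,1,1])

```text
clock: 29.0
eef_pos: [438.7, -237.1, 205.6]
eef_rot: [-3.042, 1.561, -2.977]
wrist_force: [-1.0, -0.1, -2.5]
finger_gap: 11.6
```

```bash
python3 st.py 444 -291 100 4; python3 look.py w13
```

```text
clk 29.0 pos [ 438.7 -237.1  205.6] x axis [-0.01  -0.002 -1.   ] z yaw 3.7 F [-1.  -0.1 -2.5] gap 11.6 q6 -0.63
n 3 dist 118.7 ang 0.6
turn [-0.09, -0.19, 0.02] (each)
dp [[3.52, -1.8, 0.1], [3.52, -1.8, 0.08], [3.52, -1.8, 0.07]]
```

View pics/w13.png

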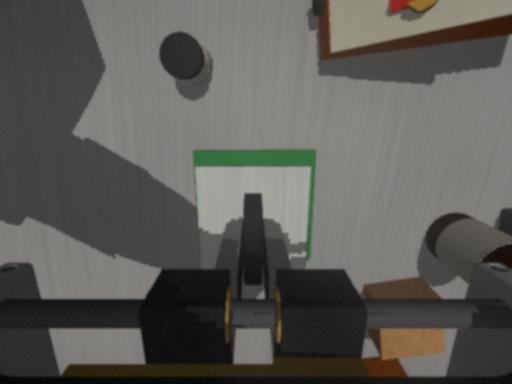

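The mat's near edge shows at row 151, from column 194 to 316, and the red-cap bottle is at right (460,240). I'll cast rays to the mat's corners and check the bottle's clearance.

```bash
python3 - <<'E'
from h import *
import pickle
p,d,c,p0,R0=pickle.load(open('w13.pkl','rb')); W=world(c,d); hsv=cv2.cvtColor(p,cv2.COLOR_RGB2HSV)
K=np.array(c['K']);T=np.array(c['world_from_camera'])
def r(px,z):
    px=np.atleast_2d(px).astype(float); ray=np.c_[(px-K[[0,1],[2,2]])/K[[0,1],[0,1]],np.ones(len(px))]@T[:3,:3].T
    return (T[:3,3]+ray*((z-T[2,3])/ray[:,2])[:,None])[:,:2]
m=cv2.inRange(hsv,(45,90,40),(80,255,255))
cn=np.argwhere(m)[:,::-1]; cn=cn[cn[:,1]<175]; B=r(cn,4)
a=np.radians(4); e1=np.array([np.cos(a),np.sin(a)]); e2=np.array([-np.sin(a),np.cos(a)])
print('along x',np.percentile(B@e1,[.2,99.8]).round(1),'along y max',np.percentile(B@e2,[99.5]).round(1))
lo,hi=np.percentile(B@e1,[.2,99.8]); top=np.percentile(B@e2,99.5)
cx=(lo+hi)/2; print('center',(cx*e1+(top-85)*e2).round(1),hi-lo)
# top edge slope
q=np.array([cn[cn[:,0]==u][:,1].min() for u in range(200,310,5)]); E=r(np.stack([np.arange(200,310,5),q],1),4); print('edge yaw',np.degrees(np.polyfit(E[:,0],E[:,1],1)[0]))
bm=(W[...,2]>100)&(W[...,0]>540)&(W[...,1]<-150)&(W[...,1]>-450)
print('bottle',np.percentile(W[bm],[1,99],axis=0).round(0) if bm.sum() else None)
s,sd,sc=pickle.load(open('scene0.pkl','rb')); SW=world(sc,sd); hs=cv2.cvtColor(s,cv2.COLOR_RGB2HSV)
bm=((hs[...,0]<6)|(hs[...,0]>174))&(hs[...,1]>180)&(SW[...,2]>120)&(SW[...,2]<180)&(SW[...,1]<-150); print('redcap',np.percentile(SW[bm],[2,98],axis=0).round(0))
E
```

```text
along x [338. 504.] along y max [-238.2]
center [ 442.5 -293. ] 165.96513405066366
edge yaw 4.172482930463075
bottle [[ 701. -303.  100.]
 [ 727. -280.  128.]]
redcap [[ 710. -341.  139.]
 [ 769. -283.  163.]]
```

Call:
jog_arm(turn=[[0,-0.3,0],[0,-0.2,0],[0,0,0],[0,0,0]], dp=[[3.5,-1.8,0.1],[3.5,-1.8,0.1],[3.5,-1.8,0.1],[0,0,0]], gripper=[1,1,1,1])

```text
clock: 29.55
eef_pos: [446.3, -287.1, 100.0]
eef_rot: [-0.316, 1.564, -0.246]
wrist_force: [-0.1, 0.5, -1.3]
finger_gap: 11.9
```

```bash
python3 st.py 443 -291 30 4.2
```

```text
clk 29.55 pos [ 446.3 -287.1  100. ] x axis [ 0.007 -0.002 -1.   ] z yaw 4.0 F [-0.1  0.5 -1.3] gap 11.9 q6 -0.71
n 2 dist 70.2 ang 0.5
turn [-0.11, 0.19, 0.06] (each)
dp [3.5, -0.18, -0.2]
```

Call:
jog_arm(turn=[[0,0.2,0],[0,0.2,0],[0,0,0],[0,0,0]], dp=[[2.3,-0.2,-0.2],[2.3,-0.2,-0.2],[2.0,0,0],[0,0,0]], gripper=[1,1,1,1])

```text
clock: 30.05
eef_pos: [445.9, -288.6, 39.8]
eef_rot: [-0.744, 1.56, -0.672]
wrist_force: [0.1, 0.4, -1.4]
finger_gap: 11.6
```

```bash
python3 st.py 443 -291 20 4.2
```

```text
clk 30.05 pos [ 445.9 -288.6   39.8] x axis [ 0.008 -0.006 -1.   ] z yaw 4.2 F [ 0.1  0.4 -1.4] gap 11.6 q6 -0.72
n 1 dist 20.2 ang 0.6
turn [-0.04, 0.44, 0.4] (each)
dp [[1.98, -0.21, -0.32]]
```

Call:
jog_arm(turn=[[0,0.4,0.4],[0,0,0],[0,0,0]], dp=[[0.8,-0.2,-0.3],[0,0,0],[0,0,0]], gripper=[1,1,1])

```text
clock: 30.42
eef_pos: [444.5, -291.0, 35.0]
eef_rot: [-0.563, 1.566, -0.49]
wrist_force: [0.1, -1.0, -2.3]
finger_gap: 11.6
```

```bash
python3 st.py 443 -291 20 4.2
```

```text
clk 30.425 pos [ 444.5 -291.    35. ] x axis [ 0.004 -0.002 -1.   ] z yaw 4.2 F [ 0.1 -1.  -2.3] gap 11.6 q6 -0.72
n 1 dist 15.1 ang 0.3
turn [0.01, 0.23, 0.15] (each)
dp [1.5, 0.01, -0.15]
```

Call:
jog_arm(turn=[[0,0.2,0.1],[0,0,0],[0,0,0],[0,0,0]], dp=[[0.6,0,-0.15],[0.5,0,0],[0.2,0,0],[0,0,0]], gripper=[1,1,1,1])

```text
clock: 30.92
eef_pos: [442.9, -291.2, 21.3]
eef_rot: [-1.01, 1.57, -0.937]
wrist_force: [-0.1, -0.6, -1.7]
finger_gap: 11.8
```

```bash
python3 st.py 443 -291 18.6 4.2
```

```text
clk 30.925 pos [ 442.9 -291.2   21.3] x axis [ 0.001 -0.001 -1.   ] z yaw 4.2 F [-0.1 -0.6 -1.7] gap 11.8 q6 -0.72
n 1 dist 2.7 ang 0.1
turn [0.0, 0.03, 0.05] (each)
dp [0.27, 0.02, 0.01]
```

Call:
jog_arm(turn=[[0,0,0],[0,0,0],[0,0,0]], dp=[[0.2,0,0],[0.15,0,0],[0,0,0]], gripper=[1,1,1])

```text
clock: 31.3
eef_pos: [443.1, -291.3, 18.1]
eef_rot: [-0.963, 1.569, -0.89]
wrist_force: [-0.2, 0.3, -2.1]
finger_gap: 11.9
```

```bash
python3 st.py 443 -291 18.6 4.2
```

```text
clk 31.3 pos [ 443.1 -291.3   18.1] x axis [ 0.001 -0.001 -1.   ] z yaw 4.2 F [-0.2  0.3 -2.1] gap 11.9 q6 -0.72
n 1 dist 0.6 ang 0.1
turn [0.0, 0.05, 0.07] (each)
dp [-0.05, 0.03, -0.01]
```

Call:
jog_arm(turn=[[0,0,0],[0,0,0],[0,0,0]], dp=[[0.1,0,0],[0.1,0,0],[0,0,0]], gripper=[1,1,1])

```text
clock: 31.68
eef_pos: [443.2, -291.4, 18.2]
eef_rot: [-0.966, 1.569, -0.893]
wrist_force: [0.7, -0.6, -2.3]
finger_gap: 12.1
```

```bash
python3 st.py 443 -291 18.6 4.2; python3 -c "
from h import *
f=[]
p,_=camera('side');save(p[250:320,210:310].repeat(6,0).repeat(6,1),'s1.png')"
```

```text
clk 31.675 pos [ 443.2 -291.4   18.2] x axis [ 0.001 -0.001 -1.   ] z yaw 4.2 F [ 0.7 -0.6 -2.3] gap 12.1 q6 -0.72
n 1 dist 0.5 ang 0.1
turn [0.01, 0.06, 0.09] (each)
dp [-0.04, 0.04, -0.02]
```

View pics/s1.png

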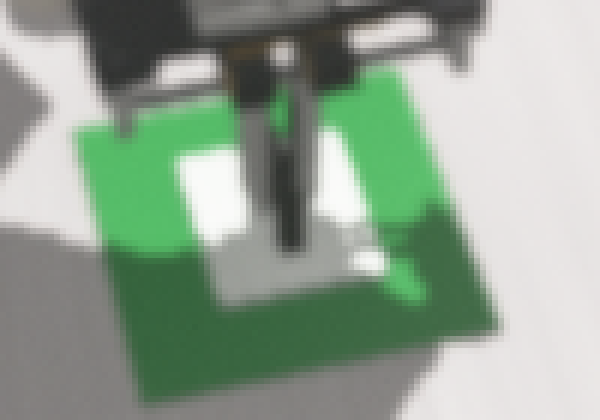

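The side view shows the cover central on the mat. The small steps did nothing, so I'll try a slightly larger one.

Call:
jog_arm(turn=[[0,0,0],[0,0,0]], dp=[[0.25,0,0],[0,0,0]], gripper=[1,1])

```text
clock: 31.98
eef_pos: [443.5, -291.7, 18.3]
eef_rot: [-1.01, 1.568, -0.936]
wrist_force: [-0.3, -0.2, -2.3]
finger_gap: 11.5
```

```bash
python3 st.py 443 -291 18.6 4.2
```

```text
clk 31.975 pos [ 443.5 -291.7   18.3] x axis [ 0.002 -0.002 -1.   ] z yaw 4.2 F [-0.3 -0.2 -2.3] gap 11.5 q6 -0.72
n 1 dist 0.9 ang 0.2
turn [0.02, 0.09, 0.14] (each)
dp [-0.03, 0.08, -0.04]
```

Z stays at 18.2–18.3, which agrees with the expected contact height of 18.6. I'll release.

Call:
jog_arm(turn=[[0,0,0],[0,0,0],[0,0,0],[0,0,0],[0,0,0],[0,0,0]], dp=[[0,0,0],[0,0,0],[0,0,0],[0,0,0],[0,0,0],[0,0,0]], gripper=[0.8,0.6,0.5,0.5,0.5,0.5])

```text
clock: 32.72
eef_pos: [443.5, -291.7, 17.6]
eef_rot: [-1.013, 1.568, -0.94]
wrist_force: [-0.9, 1.2, 0.1]
finger_gap: 47.1
```

Call:
jog_arm(turn=[[0,0,0],[0,0,0],[0,0,0],[0,0,0],[0,0,0],[0,0,0]], dp=[[-0.5,0,0],[-2,0,0],[-5,0,0],[-5,0,0],[-5,3,0],[0,0,0]], gripper=[0.5,0.5,0.5,0.5,0.5,0.5])

```text
clock: 33.48
eef_pos: [440.7, -260.7, 199.6]
eef_rot: [-0.861, 1.568, -0.787]
wrist_force: [0.5, -0.5, -0.5]
finger_gap: 47.1
```

```bash
python3 st.py 443 -291 190 4.2; python3 look.py w14; python3 - <<'E'
from h import *
import pickle
p,d,c,p0,R0=pickle.load(open('w14.pkl','rb')); W=world(c,d); hsv=cv2.cvtColor(p,cv2.COLOR_RGB2HSV)
p2,d2=camera('scene'); c2=calibration('scene'); save(p2,'scene1.png'); pickle.dump((p2,d2,c2),open('scene1.pkl','wb'))
near=(abs(W[...,0]-443)<75)&(abs(W[...,1]+291)<75)
m=near&(hsv[...,1]<60)&(hsv[...,2]>90)&(W[...,2]>7)&(W[...,2]<14); P=W[m]; print('plate',cv2.minAreaRect(P[:,:2].astype(np.float32)),np.percentile(P[:,2],[2,50,98]),m.sum())
A=np.c_[P[:,:2]-P[:,:2].mean(0),np.ones(len(P))]; print('tilt',np.linalg.lstsq(A,P[:,2],rcond=None)[0])
m=near&(W[...,2]>30)&(W[...,2]<52)&(hsv[...,2]<80); print('bar',cv2.minAreaRect(W[m][:,:2].astype(np.float32)),np.median(W[m][:,2]))
E
```

```text
clk 33.475 pos [ 440.7 -260.7  199.6] x axis [ 0.002 -0.002 -1.   ] z yaw 4.2 F [ 0.5 -0.5 -0.5] gap 47.1 q6 -0.68
n 1 dist 31.9 ang 0.2
turn [-0.01, 0.11, 0.13] (each)
dp [0.97, -3.04, 0.0]
plate ((443.4106140136719, -291.74560546875), (79.98631286621094, 90.56947326660156), 4.162842750549316) [ 8.46590047  9.99299176 11.50828609] 3117
tilt [ 7.19453841e-04 -3.36854108e-04  9.99316539e+00]
bar ((443.1786804199219, -290.14404296875), (9.051332473754883, 49.50457000732422), 4.1526336669921875) 43.90167180173836
```

View pics/w14.png

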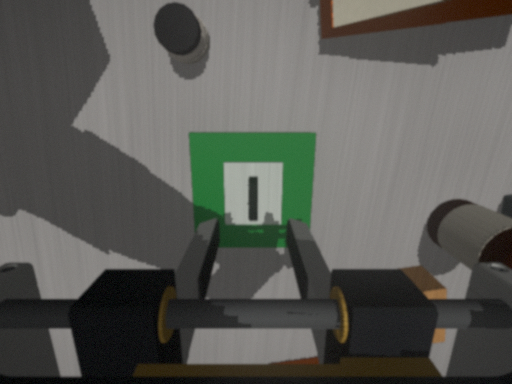

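View pics/scene1.png

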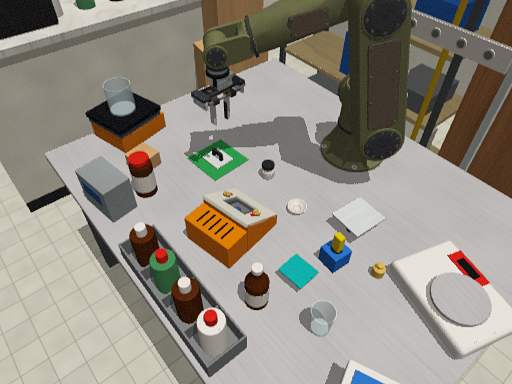

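The cover lies flat on the mat (wrist view, plate at (253,194)), and the driver stands at (338,243) in the scene view with nothing else moved. A last check of centring on the mat:

```bash
python3 - <<'E'
from h import *
import pickle
p,d,c,p0,R0=pickle.load(open('w14.pkl','rb')); W=world(c,d); hsv=cv2.cvtColor(p,cv2.COLOR_RGB2HSV)
m=(cv2.inRange(hsv,(45,90,40),(80,255,255))>0)&(abs(W[...,2]-4)<5)
print('mat',cv2.minAreaRect(W[m][:,:2].astype(np.float32)))
a,b=[pickle.load(open(f,'rb'))[0].astype(int) for f in ('scene0.pkl','scene1.pkl')]
df=np.abs(a-b).sum(2)
for n,(u,v) in dict(white=(257,285),beaker=(322,318),dish=(297,206),weight=(378,270),jar=(268,168),carton=(148,157),red=(141,172),driver=(337,250)).items():
    print(n,(df[v-12:v+12,u-12:u+12]>90).mean().round(3),end=' ')
print(manip.read_state()['wrist_force'].round(1)); order.sign_off()
E
```

```text
mat ((442.3004150390625, -291.5102844238281), (167.67953491210938, 166.4502716064453), 4.038427829742432)
white 0.0 beaker 0.0 dish 0.0 weight 0.0 jar 0.0 carton 0.0 red 0.0 driver 0.082 [ 0.5 -0.2  0.8]
the job is handed in; nothing more can be done
```

The job is done and handed in, with the last control clock reading 33.5 s of the 72 s allowed. I turned both cam fasteners to their stops with the driver, put the driver back in its stand, and laid the cover on the mat.

- **Fasteners:** The turning torque rose at the end of each turn, to 0.22 N m on the left and 0.38 N m on the right, against 0.06 N m of friction. The slots measured 88–92° from locked. Most wing readings were within 2° of that, but early ones were up to about 4° off. I turned the right one in two bites, re-gripping half a turn round because the last joint was nearing its limit.
- **Driver:** It stands in its stand with the top at 128.6 mm (129 mm expected), its handle turned about 39° from where it started.
- **Cover:** It lies flat and handle up with its top at 10.0 mm, within about 1 mm of the mat's centre as measured from the wrist camera.
- **Other things:** The bottles, beaker, dish, jar, carton and weight show no change between the first and last scene pictures.

**Measurements that disagreed:**
- The scene and side cameras differed by about 7 mm in y on the mat. I used the fasteners to correct for that and checked it with the wrist camera.
- The wrist force showed no clear rise when I set down the driver or the cover. I judged contact from the height no longer dropping, and the pictures afterwards agreed.

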